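# Lift the hot bath lid off with the lid lifter and park it on its rest

### The job

The boiling bath is up to heat and has to be opened. Take the lid lifter from its stand, hook its toe under the strap loop of the hot lid, feel for the point of the strap where the lid hangs in balance, and carry the lid, level all the way, to the cork lid rest; seat it there fully down, then hang the lifter back on its stand and let go. Touch the hot lid with nothing but the lifter, work gently without pressing or banging on the lid, and leave everything else on the bench alone.

Things in the scene. Friction and masses are not known exactly. Their poses are not given: they have to be found in the camera images.
- bath: boiling bath, a white box 270 x 240 mm and 110 mm high with a flat steel deck and in its middle a round well of 137 mm; fixed, in a different place each time. Origin: centre of its underside; the control panel is on its -x face.
- lid: Hot aluminium lid on the bath: disc 170 mm across, 4 mm thick, 0.64 kg in all. Origin: centre of the disc's underside, which lies on deck or rest; z up. Below it a spigot (131 mm, tapering to 120 mm, 10 mm deep) drops into the well. Its strap loop stands on top along y. Two capped sockets (24 mm across, 18 mm high on the disc) at x -52, y +40 and -40 mm; vent slide on the +x side.
- lid_loop (a point): Middle of the underside of the lid's strap loop (lid's x 0, y 0, z 26 mm; axes as the lid's). Level flat steel strap, 16 mm wide (x), 4 mm thick, 22 mm clear above the disc, 84 mm clear between its legs (y). Hook it from the lid's -x side, between the sockets, toe pointing to the lid's +x.
- lid_vents (a point): Middle of the vent rails on the disc (lid's x 38, y 0, z 4 mm). A brass slide (28 x 46 mm, 32 mm high, 0.27 kg) was left anywhere along them, up to 43 mm either way in y; stiff, not read. It puts the lid's balance point up to 19 mm off the strap's middle, either way in y (x within 4 mm). Hung over about 5 mm off that point the lid tips, heavy side down: feel for it with lifts of a few mm.
- lifter: Lid lifter, 0.14 kg, upright in its stand. Origin: on the shank's axis at the underside of the toe; z up, x the way the toe points. Shank 8 mm round. Toe: bar 8 mm wide, z 0 to 9 mm, x -4 to 34 mm, with an upturned lip at its end (x 28 to 34 mm, up to z 18 mm): 24 mm of flat seat between shank and lip for the strap; passing under the strap, the lip leaves 4 mm of height to spare.
- lifter_grip (a point): Middle of the lifter's red grip (lifter's z 120 mm), a block 24 mm (x) x 64 mm (y) x 40 mm (z); pinch it across x from above. Its underside (lifter's z 100 mm) lies on the tines: keep the fingertips some 8 mm above that, or they strike the tines as they close.
- stand: Lifter stand, fixed. Origin: centre of its base's underside (120 x 90 mm). Two tines along x (x -25 to 50 mm), 14 mm wide, tops 115 mm high, leave a 22 mm slot at y 0. The lifter hangs with its grip across both tines, shank and toe in the slot, toe to the stand's +x, lifter's origin about 15 mm above the stand's; it goes out and in vertically. The back post (x 47 to 57 mm) is below the tine tops.
- lid_rest: lid rest, a fixed cork ring 176 mm across and 45 mm high with a round opening of 137 mm, in a different place each time. Origin: centre of its underside. A seated lid lies flat on the ring's top with its spigot in the opening, any way round.
- tube_rack: blue 96-place tube rack, 86 x 126 x 24 mm, loose bystander; origin under its centre
- well_plate: pale well plate, 84 x 126 x 14 mm, loose bystander; origin under its centre
- tip_box: pipette tip box with pink tray, 84 x 122 x 57 mm, loose bystander; origin under its centre
- bench_timer: white bench timer, 64 x 64 x 16 mm, loose bystander; origin under its centre
- sample_jar: small jar with pink cap, 29 mm across, 52 mm high, loose bystander; origin under its centre
- vial_rack: orange vial rack with vials, 60 x 110 x 58 mm, loose bystander; origin under its centre
There are look-alikes about, which are no part of the job. What is meant by the lifter is not turquoise, and is the larger of those in its own colour.

How it is judged:
On the way, in this order (a step that is already met when the one before it is completed fails the run):
1. the lid hangs level, clear of the bath, on the lifter (z of lid in the frame of bath above 0.125 m and angle between lid's own z axis and vertical below 0.13 rad and contact force between lifter and lid above 2 N and contact force between lid and bath below 0.1 N), for 0.2 s.
2. the lid is seated in the lid rest (z of lid in the frame of lid_rest below 0.0475 m and horizontal distance between lid and lid_rest below 0.006 m and angle between lid's own z axis and vertical below 0.03 rad), for 0.2 s.
At the end, for the whole second after the job is handed in: The lid lies seated in the lid rest (origin within 2.5 mm of the ring's top in height, within 6 mm of the ring's centre, tilt under 0.03 rad) and the lifter hangs upright on the tines of its stand (height within 3 mm, within 25 mm of the stand's centre, tilt under 0.06 rad), both at rest (all of step 2 and linear speed of each of lid, lifter below 0.02 m/s and z of lifter in the frame of stand between 0.012 and 0.018 m and horizontal distance between lifter and stand below 0.025 m and angle between lifter's own z axis and vertical below 0.06 rad); the robot touches nothing.
It fails at once if the lid tilts more than 0.13 rad (7.5 degrees) (angle between lid's own z axis and vertical above 0.13 rad).
It fails at once if the hot lid is touched by the fingers or the arm (contact force between any of the fingers, the arm and lid above 0.3 N).
It fails at once if the lifter presses, jerks or pushes on the lid with more than 35 N (contact force between lifter and lid above 35 N).
It fails at once if the lid is banged on the lid rest with more than 40 N (contact force between lid and lid_rest above 40 N).
It fails at once if a bystander is moved more than 15 mm (distance of any of tube_rack, well_plate, tip_box, bench_timer, sample_jar, vial_rack from where it was at the start of the episode above 0.015 m).
It also fails if it takes over 72 s, if anything falls off the work surface, if the arm or the gripper's body presses on something with over 40 N, if the wrist force passes 120 N, or if a joint passes its speed limit or range.

### The arm

A 6-joint arm with a two-finger parallel gripper is mounted at the origin on the work surface. World frame = base frame: x ahead of the robot, y to its left, z up, the work surface at z = 0. Lengths are in m, angles in rad, forces in N, time in s.
With the tool pointing down it reaches from about 0.375 to 0.975 m from the base axis. Payload 3.8 kg.
Tool frame: the origin (TCP) lies midway between the tips of the shut fingers; the grasp point (between the pads) lies 19 mm behind it; z points along the fingers, y is the direction in which the jaws open and shut (so a half turn about z gives the same grasp; the last joint's range is limited). The gripper opens to 85 mm and grips with 20 to 120 N. Pads are 22 mm wide; open, the fingers measure 114 mm over their backs; the gripper's body (76 mm by 85 mm) begins 54 mm behind the grasp point. The pads swing forward as they close: fully open they stand 13 mm farther back than shut.
Start: joints at [-1.262, 0.264, 1.604, -0, 1.274, -0.037], TCP at [0.229, -0.635, 0.231] pointing down, gripper open.
Joint ranges: [-2.63, 2.63], [-0.94, 2.18], [0.31, 2.57], [-1.31, 4.45], [0, 2.66], [-2.55, 2.55]. Speed limits (rad/s): [2.57, 2.57, 3.14, 3.14, 3.14, 3.14].

### API

Orientations are given as a rotation vector (axis times angle).
In Python, from workcell import bot gives the robot as it stands. The module is installed in compiled form; this text tells all that it offers.
- The arm moves only by the tool move_arm, never from a script. Its argument "steps" is a list of rows, each a list of 5 numbers: the shift along the tool's x, y, z in mm, then the turn about the tool's z in degrees, then the opening in per cent of the stroke, from 0 (shut) to 100 (fully open). In form: [[tx, ty, tz, turn, claw], ...]. A call has 1 to 20 rows; each row is the pose to reach, as a shift and turn from the pose commanded when the call began, along the tool's axes at that moment; what a row does not reach only later rows make up. A row lasts 1/10 s, in which the tool goes at most 50 mm and 8.59 degrees, less where a joint would pass 70% of its speed; a pose out of reach is approached as far as the arm can. A call with a gripper value outside its range is refused whole. The fingers move at their own pace and stop on an object; "newtons" is the grip in N (left out, the last holds). Time passes only in rows, so rows that repeat a pose let the fingers close. It gives the time, the measured TCP pose, the force and the opening at its end, in the units of the state.
- bot.read_state(): the state, without advancing time (a new reading comes with each control period).
- bot.read_camera(name): name is "scene" or "side" or "wrist"; returns a dict with "pixels" (480x640x3 uint8, red, green, blue), "depth" (480x640 float32, m along the optical axis (not along the pixel's ray), 0 where there is no reading), "fovy" (degrees; the focal length in pixels is half the picture's height over the tangent of half this angle, whatever the lens; pixels are square), "cx", "cy" (the principal point, pixels), "k1" (the pictures are not rectified: a ray, as slopes to the right and down, at radius r is drawn at 1 + k1 r^2 times it, then the intrinsics apply), "xyz" and "attitude" of the camera in the world. Camera axes: x right, y up, looking along -z (the intrinsics and any distortion apply to the point x, -y, -z); pixel columns grow to the right and rows downward; lengths in m; the calibration is good to about 2 mm. A picture is of the moment at which its call begins.
- bot.finish_job(): hands the job in, once; it reports no verdict.
The state is a dict: "time": time; "q": joint angles; "joint_vel": joint speeds; "joint_torque": joint torques, N m; "tool_pos": TCP position; "tcp_rot": TCP orientation; "wrist_force": force on the tool from outside, world axes, zero at the start; "torque": the same for the moment, N m; "width": opening from 0.0 (shut) to 1.0 (fully open).
Only numpy, scipy, OpenCV 4.12 (cv2) and the standard library are available. Lean on these libraries where they do the work, as an engineer would, in place of code of your own. Each camera call takes 0.05 s, during which the arm holds its last target.

## Working session

There is one attempt and no reset: what is moved stays moved. The work goes in short steps, Python scripts to look and compute and a tool call to move; the robot and the scene stay as the last step left them, time stands still between calls to the robot, and variables do not carry over. Pictures are saved under pics/ and viewed, and the job is handed in when it is done.

Besides the shell and the picture viewer there is one more tool, called by a JSON object that holds its "method" and its "body". move_arm: Moves the arm, as the interface text tells. Its arguments: {"type":"object","properties":{"steps":{"type":"array","items":{"type":"array","items":{"type":"number"}}},"newtons":{"type":"number"}},"required":["steps"]}

```bash
mkdir -p pics; cat > h.py <<'E'
import numpy as np, cv2
from workcell import bot
from scipy.spatial.transform import Rotation as R
def att(c):
    a=np.array(c["attitude"],float)
    return a if a.shape==(3,3) else R.from_rotvec(a).as_matrix()
def save(c,n): cv2.imwrite('pics/'+n,cv2.cvtColor(c["pixels"],cv2.COLOR_RGB2BGR))
def rays(c,uv):
    uv=np.asarray(uv,float).reshape(-1,2)
    f=240/np.tan(np.radians(c["fovy"])/2)
    K=np.array([[f,0,c["cx"]],[0,f,c["cy"]],[0,0,1]])
    p=cv2.undistortPoints(uv.reshape(-1,1,2),K,np.array([c["k1"],0,0,0.]),None,None).reshape(-1,2)
    d=np.c_[p[:,0],-p[:,1],-np.ones(len(p))]
    return np.array(c["xyz"]),d@att(c).T
def onplane(c,uv,z):
    o,d=rays(c,uv); t=(z-o[2])/d[:,2]; return o+t[:,None]*d
def cloud(c):
    v,u=np.mgrid[0:480,0:640]; o,d=rays(c,np.c_[u.ravel(),v.ravel()])
    D=c["depth"].ravel()[:,None]; P=o+d*D; P[D[:,0]<=0]=np.nan; return P.reshape(480,640,3)
E
python3 - <<'E'
from h import *
for n in ["scene","side","wrist"]:
    c=bot.read_camera(n); save(c,n+'0.png'); np.savez(n+'0.npz',**c); print(n,c["fovy"],c["cx"],c["cy"],c["k1"],c["xyz"],c["attitude"])
print(bot.read_state())
E
```

```text
scene 48.19241914665781 315.71379781937117 235.6495416853608 -0.10043800215058668 [1.14914268 0.72183222 1.156579  ] [0.30441431 0.83333775 2.27509927]
side 51.451433835233345 319.1477149561788 244.87131146603923 -0.10059151224080692 [-0.07942733  0.65532935  0.92679399] [ 0.40960228 -0.92395182 -2.18203424]
wrist 71.77057935916781 324.80543542854195 241.34746906297084 0.016783682875106593 [ 0.30809322 -0.6062778   0.37391373] [-0.28824035  0.20491372 -1.21378517]
{'time': 0.15, 'q': array([-1.26193279e+00,  2.64591465e-01,  1.60511689e+00,  1.05364452e-06,
        1.27370203e+00, -3.68919704e-02]), 'joint_vel': array([ 1.31933574e-03, -1.67670388e-05, -4.35132326e-03,  1.03832114e-03,
       -1.58789511e-04, -1.08075002e-03]), 'joint_torque': array([ 7.44958616e-04, -5.15904737e+01, -3.67959630e+01, -6.66075152e-05,
        8.02582683e-03, -2.45777649e-06]), 'tool_pos': array([ 0.22858514, -0.6344842 ,  0.23020981]), 'tcp_rot': array([-3.09298933e+00, -5.40099909e-01,  3.85295324e-04]), 'wrist_force': array([ 0.76771735, -0.9660586 , -0.2256349 ]), 'torque': array([ 0.01317392, -0.02760034,  0.03428388]), 'width': 0.998817118523095}
```

View pics/scene0.png

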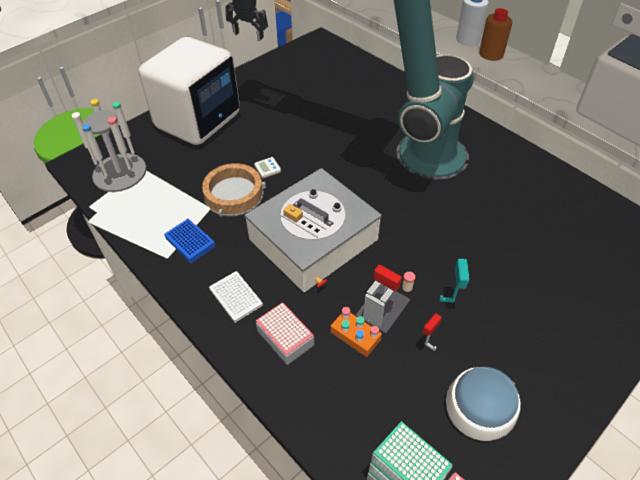

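View pics/side0.png

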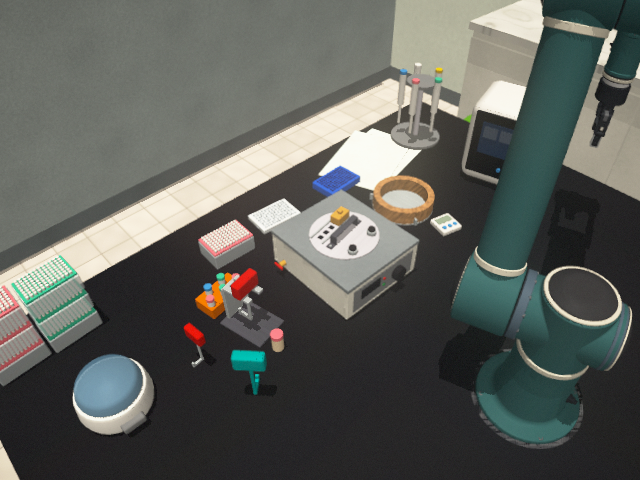

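View pics/wrist0.png

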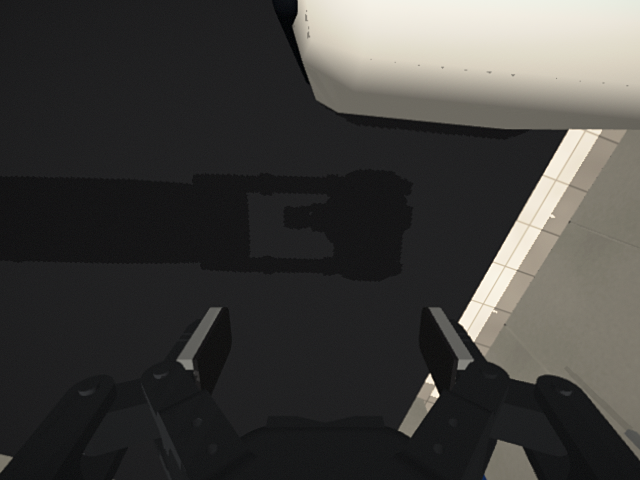

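The scene view shows the red lifter in its stand at (387,277), the lid at (312,212) and the cork ring at (233,188). The red and turquoise look-alikes are at (432,325) and (461,272). In the side view the lifter is at (244,283), the lid at (345,235) and the ring at (403,199). Next I'll measure them.

```bash
python3 - <<'E'
from h import *
ims=[]
for n,(u,v,w,h) in {"scene":(180,150,260,210),"side":(180,160,260,210)}.items():
    c=dict(np.load(n+'0.npz')); im=cv2.cvtColor(c["pixels"],cv2.COLOR_RGB2BGR)
    cv2.imwrite(f'pics/{n}_crop.png',cv2.resize(im[v:v+h,u:u+w],None,fx=3,fy=2.8,interpolation=cv2.INTER_CUBIC)[:600,:800])
    P=cloud(c); hsv=cv2.cvtColor(c["pixels"],cv2.COLOR_RGB2HSV)
    H,S,V=[hsv[...,i].astype(int) for i in range(3)]
    red=((H<6)|(H>174))&(S>170)&(V>80)
    N,L,st,ce=cv2.connectedComponentsWithStats(red.astype(np.uint8))
    for i in range(1,N):
        if st[i,4]>60:
            q=P[L==i]; print(n,'red',st[i],np.nanmedian(q,0).round(4),np.nanpercentile(q,2,0).round(4),np.nanpercentile(q,98,0).round(4))
            t=q[q[:,2]>np.nanpercentile(q[:,2],95)-0.006]
            r=cv2.minAreaRect((t[:,:2]*1000).astype(np.float32)); print('  top z',np.nanmedian(t[:,2]),r)
    Z=P[...,2]
    m=(Z>.1)&(Z<.15)&(P[...,0]>.3)&(S<60)&(P[...,0]<.9)&(abs(P[...,1])<.4)
    N,L,st,ce=cv2.connectedComponentsWithStats(m.astype(np.uint8))
    for i in range(1,N):
        if st[i,4]>500:
            q=P[L==i]; print(n,'deck?',st[i],np.nanmedian(q,0).round(4)); h,e=np.histogram(q[:,2],bins=np.arange(.1,.15,.002)); print(dict(zip((e*1000).astype(int).tolist(),h.tolist())))
            t=q[abs(q[:,2]-.110)<.004]; print('  rect',cv2.minAreaRect((t[:,:2]*1000).astype(np.float32)))
    cork=(H>6)&(H<20)&(S>80)&(abs(Z-.045)<.006)&(P[...,1]<.1)&(P[...,0]>.3)
    N,L,st,ce=cv2.connectedComponentsWithStats(cork.astype(np.uint8))
    for i in range(1,N):
        if st[i,4]>200:
            q=P[L==i]; h=np.percentile(q[:,2],[5,25,50,75,95]); print(n,'cork',st[i],h.round(4),cv2.minEnclosingCircle((q[:,:2]*1000).astype(np.float32)), q[:,:2].mean(0))
E
```

```text
scene red [494   9  14  13 146] [-0.6232 -0.2122  0.1821] [-0.657  -0.2383  0.16  ] [-0.6097 -0.1951  0.1937]
  top z 0.19094462257492795 ((-633.2451171875, -217.25729370117188), (50.22521209716797, 41.776424407958984), 25.798093795776367)
scene red [374 265  28  26 441] [0.5556 0.2937 0.1514] [0.5369 0.2612 0.123 ] [0.5662 0.3215 0.1584]
  top z 0.15524251910729003 ((549.929931640625, 290.15362548828125), (24.715055465698242, 63.24970245361328), 12.52087116241455)
scene red [423 313  19  23 224] [0.5495 0.4317 0.1041] [ 0.4586  0.3908 -0.0016] [0.5703 0.4393 0.1102]
  top z 0.10660506045214224 ((546.5613403320312, 429.984619140625), (46.85719299316406, 16.73796844482422), 5.739699363708496)
scene deck? [ 244  168  137  104 7059] [0.5367 0.0235 0.1122]
{100: 38, 102: 49, 104: 109, 106: 342, 108: 1057, 110: 1716, 112: 1575, 114: 1021, 116: 558, 118: 196, 120: 60, 122: 34, 124: 25, 126: 11, 128: 22, 130: 17, 132: 24, 134: 18, 136: 19, 138: 47, 140: 56, 142: 47, 144: 15, 146: 3}
  rect ((528.1336669921875, 6.360443115234375), (245.29225158691406, 274.3311767578125), 88.08157348632812)
s
[... 472 characters left out ...]
0.6328 0.4407 0.1083]
  top z 0.10564985933224402 ((541.6248168945312, 430.3350524902344), (49.83678436279297, 17.998554229736328), 6.906634330749512)
side deck? [ 271  190  148  104 7698] [0.5052 0.0274 0.1119]
{100: 45, 102: 86, 104: 81, 106: 222, 108: 1096, 110: 2406, 112: 1612, 114: 1077, 116: 542, 118: 124, 120: 29, 122: 24, 124: 34, 126: 22, 128: 8, 130: 37, 132: 35, 134: 21, 136: 16, 138: 56, 140: 73, 142: 51, 144: 1, 146: 0}
  rect ((526.1668090820312, 5.871864318847656), (244.55429077148438, 274.6274719238281), 88.36140441894531)
side cork [374 176  61  39 831] [0.0402 0.043  0.0446 0.0462 0.0484] ((574.8316040039062, -294.6738586425781), 91.25566864013672) [ 0.5719571  -0.28921317]
```

```bash
ls pics
```

```text
scene0.png
scene_crop.png
side0.png
side_crop.png
wrist0.png
```

View pics/scene_crop.png

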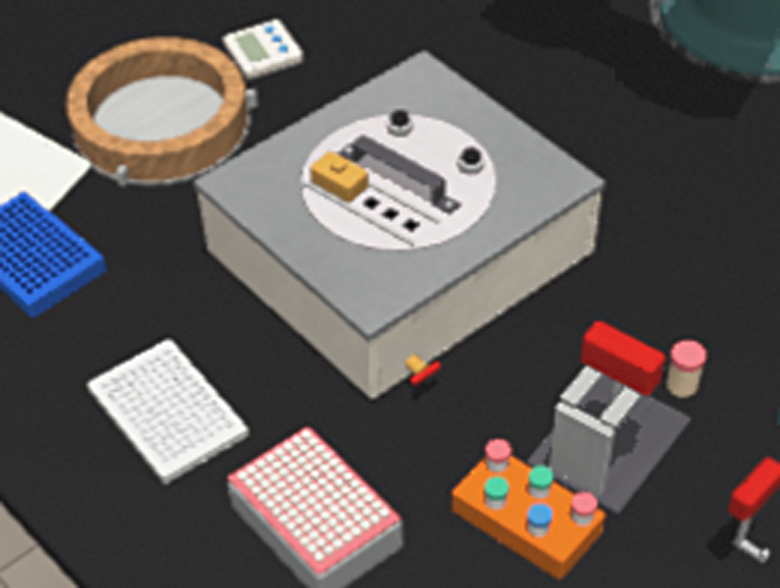

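View pics/side_crop.png

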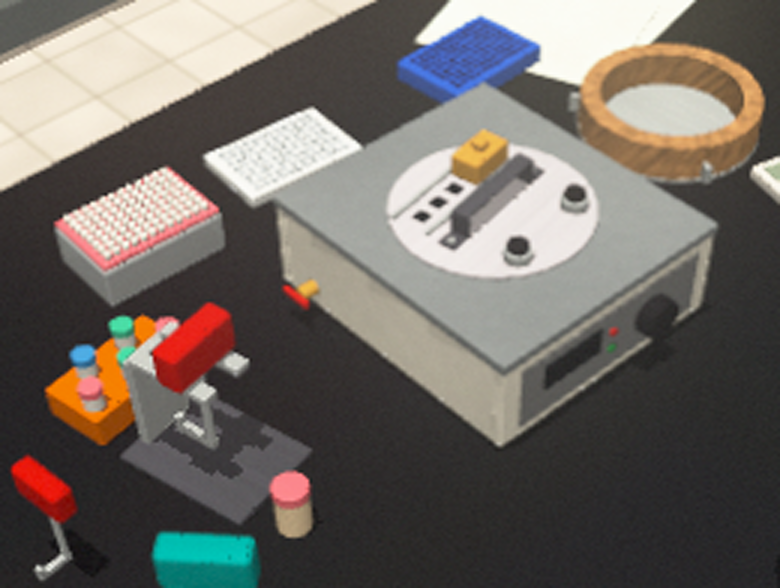

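```bash
python3 - <<'E'
from h import *
def fitc(p):
    A=np.c_[2*p[:,:2],np.ones(len(p))]; b=(p[:,:2]**2).sum(1)
    for _ in range(6):
        s=np.linalg.lstsq(A,b,rcond=None)[0]; r=np.sqrt(s[2]+s[:2]@s[:2]); e=np.hypot(*(p[:,:2]-s[:2]).T)-r
        k=abs(e)<max(2*np.median(abs(e)),.0008); p=p[k];A=A[k];b=b[k]
    return s[:2],r,np.std(e)
for n in ["scene","side"]:
    c=dict(np.load(n+'0.npz')); P=cloud(c); Z=P[...,2]; X=P[...,0];Y=P[...,1]
    hsv=cv2.cvtColor(c["pixels"],cv2.COLOR_RGB2HSV); H,S,V=[hsv[...,i].astype(int) for i in range(3)]
    near=(abs(X-.53)<.13)&(abs(Y)<.12)&(Z>.095)
    # disc: bright
    for th in (195,):
        d=(near&(V>th)&(S<50)).astype(np.uint8)
        N,L,st,ce=cv2.connectedComponentsWithStats(d); i=1+np.argmax(st[1:,4])
        cs,_=cv2.findContours((L==i).astype(np.uint8),cv2.RETR_EXTERNAL,cv2.CHAIN_APPROX_NONE); k=max(cs,key=len).reshape(-1,2)
        hull=cv2.convexHull(k).reshape(-1,2)
        p=onplane(c,k,.114); print(n,'disc',th,st[i],fitc(p), 'V med deck',np.median(V[near]))
    ins=np.zeros((480,640),np.uint8); cv2.fillConvexPoly(ins,hull,1)
    # black caps
    hull2=np.zeros_like(ins); cv2.fillConvexPoly(hull2,hull,1); hull2=cv2.dilate(hull2,np.ones((5,5)))
    dk=((V<60)&(hull2>0)).astype(np.uint8); N,L,st,ce=cv2.connectedComponentsWithStats(dk)
    for i in range(1,N):
        if st[i,4]>8: print('  dark',st[i],ce[i].round(1),'xy@.132',onplane(c,ce[i],.132)[0].round(4), 'z',np.nanmedian(Z[L==i]).round(4))
    g=((H>12)&(H<30)&(S>110)&(hull2>0)).astype(np.uint8); N,L,st,ce=cv2.connectedComponentsWithStats(g)
    for i in range(1,N):
        if st[i,4]>30:
            q=P[L==i]; print('  slide',st[i],ce[i].round(1),np.nanmedian(q,0).round(4),np.nanpercentile(q[:,2],[5,50,95]).round(4))
            t=q[q[:,2]>.138]; print('    top',len(t),cv2.minAreaRect((t[:,:2]*1000).astype(np.float32)))
    s=near&(Z>.134)&(S<60)&(V<130); q=P[s]; print('  strap',len(q),np.median(q,0).round(4),cv2.minAreaRect((q[:,:2]*1000).astype(np.float32)), cv2.fitLine(q[:,:2].astype(np.float32),cv2.DIST_HUBER,0,.001,.001).ravel())
    # ring top outer/inner
    cork=((H>6)&(H<22)&(S>70)&(abs(X-.575)<.13)&(abs(Y+.29)<.13)&(Z>-.01)).astype(np.uint8)
    top=(cork>0)&(abs(Z-.045)<.008); top=cv2.morphologyEx(top.astype(np.uint8),cv2.MORPH_CLOSE,np.ones((3,3)))
    cs,hi=cv2.findContours(cork,cv2.RETR_CCOMP,cv2.CHAIN_APPROX_NONE)
    o=max(cs,key=len).reshape(-1,2); po=onplane(c,o,.045)
    # keep far side upper edge: points whose ray-distance is far from camera
    cam=c["xyz"][:2]; ctr=np.array([.575,-.293]); dr=(ctr-cam)/np.linalg.norm(ctr-cam)
    far=po[((po[:,:2]-ctr)@dr)>-.02]; print('  ring outer far',len(far),fitc(far))
    for i,k in enumerate(cs):
        if len(k)>60 and hi[0][i][3]>=0:
            pi=onplane(c,k.reshape(-1,2),.045); near_=pi[((pi[:,:2]-ctr)@dr)<.02]; print('  ring inner near',len(near_),fitc(near_))
E
```

```text
scene disc 195 [ 281  191   64   48 1471] (array([0.52706628, 0.00676661]), np.float64(0.08324570571792035), np.float64(0.000726561932367508)) V med deck 160.0
  dark [311 190   5   5  19] [312.8 191.9] xy@.132 [ 0.4845 -0.0382  0.132 ] z 0.1336
  dark [298 203   4   4  11] [299.  204.5] xy@.132 [ 0.5418 -0.0291  0.132 ] z 0.1253
  dark [334 204   6   4  19] [336.6 205.5] xy@.132 [0.4727 0.0412 0.132 ] z 0.133
  dark [325 217   3   5  10] [325.8 218.7] xy@.132 [0.5248 0.0554 0.132 ] z 0.1277
  slide [284 205  18  17 212] [292.6 212.5] [ 0.5767 -0.015   0.1384] [0.1233 0.1384 0.1467]
    top 109 ((571.749267578125, -19.13377571105957), (28.62833595275879, 44.4550666809082), 9.640373229980469)
  strap 180 [0.5285 0.0089 0.1406] ((504.71942138671875, 4.0200958251953125), (68.07811737060547, 95.88019561767578), 7.758022785186768) [ 0.1965522  -0.98049337  0.5299514   0.00857674]
  ring outer far 81 (array([ 0.57851902, -0.29597531]), np.float64(0.0879561570908245), np.float64(0.000416074998927892))
  ring inner near 75 (array([ 0.58531913, -0.28572815]), np.float64(0.060113749219114686), np.float64(0.0018237950639164871))
side disc 195 [ 309  211   71   48 1705] (array([0.52671423, 0.00736037]), np.float64(0.08383322051699976), np.float64(0.0005192311890192713)) V med deck 168.0
  slide [331 209  18  17 216] [339.3 216. ] [ 0.5612 -0.0121  0.1373] [0.12   0.1373 0.1454]
    top 97 ((567.7988891601562, -20.053157806396484), (26.87259864807129, 43.87929153442383), 12.340812683105469)
  strap 195 [0.5233 0.0106 0.1405] ((500.7118835449219, 4.475017547607422), (68.2644271850586, 94.23162841796875), 10.591521263122559) [ 0.1841127  -0.98290515  0.52394235  0.00579261]
  ring outer far 79 (array([ 0.57662495, -0.29256335]), np.float64(0.08620632256520121), np.float64(0.0003926070310301082))
  ring inner near 84 (array([ 0.56478092, -0.2740503 ]), np.float64(0.04957085597967711), np.float64(0.0015608545915251305))
```

```bash
cat >> h.py <<'E'
def plan(xyz,yaw=None,s=None):
    """print tool shift mm & turn deg to TCP world target, tool x at yaw deg"""
    s=s or bot.read_state(); M=R.from_rotvec(s["tcp_rot"]).as_matrix()
    y0=np.degrees(np.arctan2(M[1,0],M[0,0])); d=M.T@(np.array(xyz)-s["tool_pos"])*1000
    t=0 if yaw is None else -((yaw-y0+180)%360-180)
    print('at',s["tool_pos"].round(4),'yaw',round(y0,2),'tilt',np.degrees(np.arccos(-M[2,2])).round(2),'shift',d.round(2),'turn',round(t,2),'F',s["wrist_force"].round(2),'T',s["torque"].round(3),'w',round(s["width"],3),'t',s["time"])
E
python3 - <<'E'
from h import *
c=bot.read_camera("wrist"); print(att(c)@[0,0,-1.])
plan([.56,-.43,.33],100)
E
```

```text
[-0.30728559 -0.10895659 -0.94535921]
at [ 0.2287 -0.6346  0.2304] yaw 19.81 tilt 0.08 shift [381.07 -80.31 -99.45] turn -80.19 F [-0.27 -0.67 -0.09] T [0.033 0.018 0.078] w 0.999 t 0.2
```

```bash
python3 - <<'E'
from h import *
for n in ["scene","side","wrist"]:
    c=dict(np.load(n+'0.npz')); P=cloud(c).reshape(-1,3); m=(P[:,1]<-.35)&(P[:,2]>.02)&(P[:,0]>.05)&(P[:,0]<1.2)&(P[:,1]>-.9)
    q=P[m]; 
    for z0 in (.05,.1,.15,.2,.25,.3):
        k=q[(q[:,2]>z0)&(q[:,2]<z0+.05)]
        if len(k): print(n,z0,len(k),np.percentile(k[:,:2],[1,99],axis=0).round(3).tolist())
c=dict(np.load('scene0.npz')); P=cloud(c)
for uv in [(193,42),(145,75),(207,77),(238,62),(160,130),(215,115)]: print(uv,P[uv[1],uv[0]].round(3))
plan([.35,-.25,.36],100); plan([.57,-.235,.34],100)
E
```

```text
scene 0.05 1377 [[0.341, -0.716], [0.844, -0.363]]
scene 0.1 1470 [[0.343, -0.713], [0.849, -0.529]]
scene 0.15 1677 [[0.342, -0.713], [0.851, -0.527]]
scene 0.2 2643 [[0.335, -0.717], [0.85, -0.528]]
scene 0.25 2604 [[0.212, -0.758], [0.577, -0.547]]
scene 0.3 546 [[0.195, -0.699], [0.266, -0.562]]
side 0.05 769 [[0.424, -0.623], [0.841, -0.526]]
side 0.1 885 [[0.424, -0.622], [0.842, -0.525]]
side 0.15 1001 [[0.423, -0.62], [0.844, -0.526]]
side 0.2 1625 [[0.238, -0.68], [0.846, -0.527]]
side 0.25 1307 [[0.201, -0.724], [0.573, -0.546]]
side 0.3 365 [[0.194, -0.65], [0.252, -0.561]]
wrist 0.05 745 [[0.324, -0.762], [0.362, -0.579]]
wrist 0.1 1256 [[0.325, -0.766], [0.363, -0.578]]
wrist 0.15 2504 [[0.325, -0.763], [0.363, -0.578]]
wrist 0.2 16830 [[0.223, -0.725], [0.355, -0.579]]
wrist 0.25 38591 [[0.205, -0.697], [0.367, -0.566]]
wrist 0.3 35412 [[0.2, -0.699], [0.264, -0.564]]
(193, 42) [ 0.395 -0.706  0.264]
(145, 75) [ 0.589 -0.689  0.239]
(207, 77) [ 0.458 -0.542  0.238]
(238, 62) [-0.225 -1.426 -0.404]
(160, 130) [ 0.579 -0.72  -0.   ]
(215, 115) [ 0.453 -0.546  0.091]
at [ 0.2287 -0.6346  0.2304] yaw 19.81 tilt 0.08 shift [ 244.53 -320.88 -129.12] turn -80.19 F [-0.27 -0.67 -0.09] T [0.033 0.018 0.078] w 0.999 t 0.2
at [ 0.2287 -0.6346  0.2304] yaw 19.81 tilt 0.08 shift [ 456.58 -260.39 -109.19] turn -80.19 F [-0.27 -0.67 -0.09] T [0.033 0.018 0.078] w 0.999 t 0.2
```

{"method": "move_arm", "body": {"steps": [[0,-10,-40,0,100],[10,-40,-80,-8,100],[40,-75,-109,-16,100],[70,-115,-109,-24,100],[100,-155,-109,-32,100],[130,-195,-109,-40,100],[160,-235,-109,-48,100],[200,-250,-109,-56,100],[245,-255,-109,-64,100],[290,-258,-109,-72,100],[335,-260,-109,-80,100],[380,-260,-109,-80,100],[425,-260,-109,-80,100],[457,-260,-109,-80,100],[457,-260,-109,-80,100],[457,-260,-109,-80,100],[457,-260,-109,-80,100]]}}

```text
time: 1.9
tool_pos: [0.5697, -0.2359, 0.3402]
tcp_rot: [-2.023, -2.402, 0.001]
wrist_force: [-0.4, -0.9, -0.6]
width: 1.001
```

```bash
python3 - <<'E'
from h import *
c=bot.read_camera("wrist"); save(c,'w1.png'); np.savez('w1.npz',**c); print(c["xyz"])
plan([.52,.06,.36],100)
E
```

```text
[ 0.5559149  -0.15315455  0.48398676]
at [ 0.5696 -0.2361  0.3404] yaw 99.75 tilt 0.02 shift [300.21   1.31 -19.63] turn -0.25 F [-0.74  0.22  0.7 ] T [-0.05  -0.008  0.002] w 1.0 t 1.95
```

View pics/w1.png

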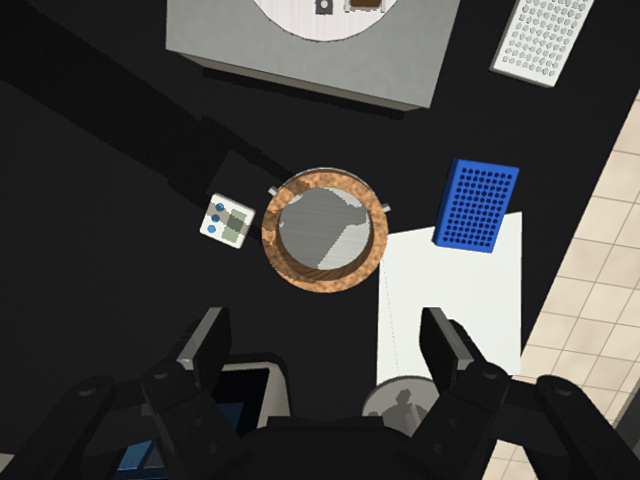

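The wrist view shows the ring fully at about (325,230), with the bath deck at the top. Next I'll look at the lid, then the lifter.

{"method": "move_arm", "body": {"steps": [[40,0,-20,0,100],[80,0,-20,0,100],[130,0,-20,0,100],[180,0,-20,0,100],[230,0,-20,0,100],[280,0,-20,0,100],[300,0,-20,0,100],[300,0,-20,0,100],[300,0,-20,0,100]]}}

```text
time: 2.85
tool_pos: [0.519, 0.0594, 0.3607]
tcp_rot: [2.022, 2.402, 0.0]
wrist_force: [-0.3, 0.8, -0.5]
width: 1.002
```

```bash
python3 - <<'E'
from h import *
c=bot.read_camera("wrist"); save(c,'w2.png'); np.savez('w2.npz',**c); print(c["xyz"])
plan([.54,.34,.36],103)
E
```

```text
[0.50491927 0.14216931 0.50452516]
at [0.5192 0.0589 0.3606] yaw 99.75 tilt 0.06 shift [273.57  68.08   0.45] turn -3.25 F [-0.16  0.66 -0.91] T [-0.001 -0.011 -0.022] w 0.997 t 2.9
```

View pics/w2.png

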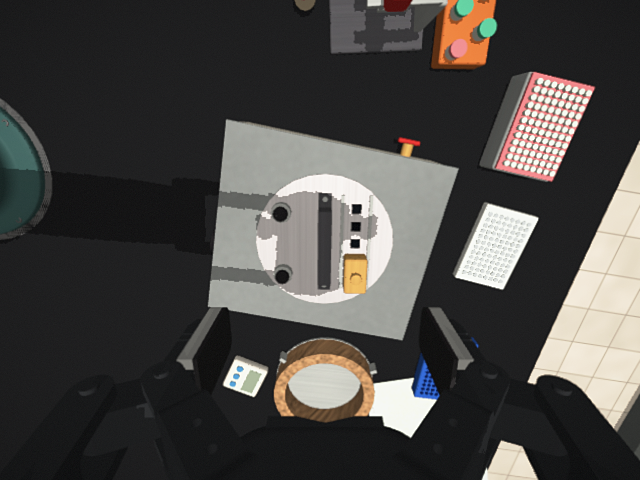

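The lid is centred at about (325,240), with sockets at (281,212) and (282,276), strap at (325,241) and slide at (355,273). The strap runs almost exactly along the tool's x.

{"method": "move_arm", "body": {"steps": [[40,10,0,-1,100],[80,20,0,-3,100],[130,30,0,-3,100],[180,45,0,-3,100],[230,60,0,-3,100],[274,68,0,-3,100],[274,68,0,-3,100],[274,68,0,-3,100]]}}

```text
time: 3.7
tool_pos: [0.5405, 0.341, 0.3594]
tcp_rot: [1.96, 2.455, -0.003]
wrist_force: [-0.3, -1.5, 0.3]
width: 1.0
```

```bash
python3 - <<'E'
from h import *
c=bot.read_camera("wrist"); save(c,'w3.png'); np.savez('w3.npz',**c); print(c["xyz"])
plan([.5475,.290,.25],103)
def fitc(p):
    A=np.c_[2*p[:,:2],np.ones(len(p))]; b=(p[:,:2]**2).sum(1)
    for _ in range(6):
        s=np.linalg.lstsq(A,b,rcond=None)[0]; r=np.sqrt(s[2]+s[:2]@s[:2]); e=np.hypot(*(p[:,:2]-s[:2]).T)-r
        k=abs(e)<max(2*np.median(abs(e)),.0008); p=p[k];A=A[k];b=b[k]
    return s[:2].round(4),r.round(4),np.std(e).round(5)
def comps(m,mn):
    N,L,st,ce=cv2.connectedComponentsWithStats(m.astype(np.uint8)); return [(L==i,st[i],ce[i]) for i in range(1,N) if st[i,4]>mn]
def HS(c): h=cv2.cvtColor(c["pixels"],cv2.COLOR_RGB2HSV).astype(int); return h[...,0],h[...,1],h[...,2]
def big(m):
    cs,_=cv2.findContours(m.astype(np.uint8),cv2.RETR_EXTERNAL,cv2.CHAIN_APPROX_NONE); return max(cs,key=len).reshape(-1,2)
# red grip
H,S,V=HS(c);P=cloud(c)
for m,st,ce in comps(((H<6)|(H>174))&(S>160)&(V>60),100):
    q=P[m]; zt=np.nanpercentile(q[:,2],90); t=m&(abs(P[...,2]-zt)<.006)
    k=big(t); po=onplane(c,k,.155); print('red',st,'z',np.nanpercentile(q[:,2],[5,50,95]).round(4),cv2.minAreaRect((po[:,:2]*1000).astype(np.float32)))
# ring
c=dict(np.load('w1.npz'));H,S,V=HS(c);P=cloud(c)
m=(abs(P[...,0]-.578)<.12)&(abs(P[...,1]+.294)<.12)&(H>4)&(H<22)&(S>70)&(P[...,2]>.03)
print('ring z',np.nanpercentile(P[m][:,2],[10,50,90]).round(4))
m=max(comps(m,200),key=lambda a:a[1][4])[0]; k=big(m)
po=onplane(c,k,.045); print('ring outer',fitc(po))
cs,hi=cv2.findContours(m.astype(np.uint8),cv2.RETR_CCOMP,cv2.CHAIN_APPROX_NONE)
for i,k in enumerate(cs):
    if hi[0][i][3]>=0 and len(k)>60: print('inner',fitc(onplane(c,k.reshape(-1,2),.045)))
# lid
c=dict(np.load('w2.npz'));H,S,V=HS(c);P=cloud(c)
n=(abs(P[...,0]-.527)<.12)&(abs(P[...,1]-.007)<.12)&(P[...,2]>.09)
k=big(max(comps(n&(V>195)&(S<50),200),key=lambda a:a[1][4])[0]); print('disc',fitc(onplane(c,k,.114)))
u=np.zeros((480,640),np.uint8); cv2.circle(u,(325,240),66,1,-1)
for m,st,ce in comps((V<60)&(u>0),20): print('dark',st,ce.round(1),'z',np.nanmedian(P[m][:,2]).round(4),onplane(c,ce,.132)[0].round(4),onplane(c,ce,.144)[0].round(4))
for m,st,ce in comps((H>10)&(H<30)&(S>110)&(u>0),60): 
    t=m; k=big(t); print('slide',st,np.nanpercentile(P[m][:,2],[5,50,95]).round(4),cv2.minAreaRect((onplane(c,k,.146)[:,:2]*1000).astype(np.float32)))
m=n&(P[...,2]>.135)&(V<110)&(S<60)&(u>0)
for m,st,ce in comps(m,50):
  k=big(m);print('strap',st,np.nanmedian(P[m][:,2]).round(4),cv2.minAreaRect((onplane(c,k,.144)[:,:2]*1000).astype(np.float32)))
d=n&(V>80)&(V<230)&(S<60)&(abs(P[...,2]-.11)<.004); print('deck z',np.nanmedian(P[d][:,2])); k=big(d|n); print('bath',cv2.minAreaRect((onplane(c,k,.11)[:,:2]*1000).astype(np.float32)))
E
```

```text
[0.52237195 0.42310469 0.50312165]
at [0.5406 0.3402 0.3598] yaw 102.74 tilt 0.08 shift [-50.32  -4.2  109.85] turn -0.26 F [-0.05  0.02 -0.28] T [-0.025  0.009  0.013] w 1.001 t 3.75
red [324 113  45  23 757] z [0.0029 0.1073 0.1088] ((541.5487670898438, 428.8658142089844), (42.276763916015625, 15.72828483581543), 5.145047187805176)
red [ 311  220   22   60 1189] z [0.1364 0.1557 0.1574] ((547.9412841796875, 290.8025817871094), (23.258150100708008, 63.4681396484375), 11.015631675720215)
ring z [0.0424 0.0462 0.0473]
ring outer (array([ 0.5786, -0.2938]), np.float64(0.0872), np.float64(0.00041))
inner (array([ 0.578 , -0.2906]), np.float64(0.0662), np.float64(0.00044))
disc (array([0.532, 0.027]), np.float64(0.0657), np.float64(0.00791))
dark [319 193  12  96 984] [324.4 241.5] z 0.1411 [0.5265 0.015  0.132 ] [0.5258 0.0191 0.144 ]
dark [352 205   9   9  73] [356.2 208.9] z 0.1159 [0.5558 0.0602 0.132 ] [0.5541 0.0629 0.144 ]
dark [273 207  15  15 167] [279.9 213.6] z 0.1332 [0.4701 0.0399 0.132 ] [0.4713 0.0431 0.144 ]
dark [351 222  10   9  76] [355.6 226. ] z 0.116 [0.5592 0.0401 0.132 ] [0.5575 0.0433 0.144 ]
dark [351 240   8   8  61] [354.6 243.3] z 0.1162 [0.5624 0.0187 0.132 ] [0.5605 0.0227 0.144 ]
dark [276 270  13  14 146] [281.8 276.3] z 0.1331 [ 0.4825 -0.0387  0.132 ] [ 0.4832 -0.0328  0.144 ]
slide [343 254  24  40 876] [0.1272 0.1396 0.1478] ((567.9152221679688, -14.08743667602539), (26.998149871826172, 50.536842346191406), 8.786149978637695)
strap [318 211  14  75 984] 0.1413 ((527.4326171875, 9.416622161865234), (14.774670600891113, 91.52468872070312), 9.37614917755127)
deck z 0.1113939080443066
bath ((545.9179077148438, -130.92349243164062), (1037.2294921875, 553.4722900390625), 9.367911338806152)
```

View pics/w3.png

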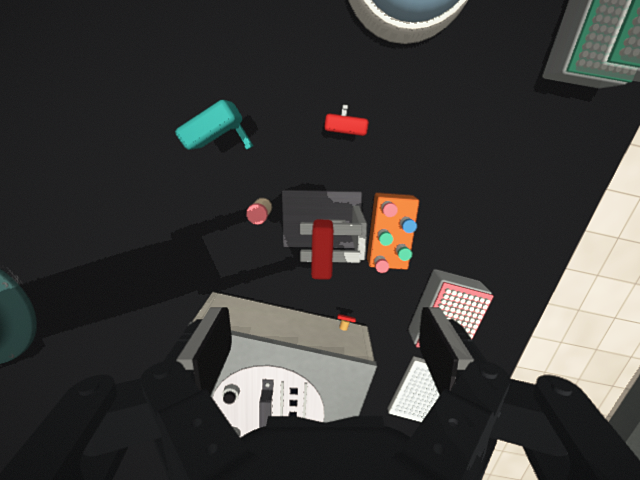

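```bash
python3 - <<'E'
from h import *
plan([.5477,.2905,.126],102.2)
E
```

```text
at [0.5406 0.3402 0.3598] yaw 102.74 tilt 0.08 shift [-49.73  -3.8  233.85] turn 0.54 F [-0.05  0.02 -0.28] T [-0.025  0.009  0.013] w 1.001 t 3.75
```

{"method": "move_arm", "body": {"newtons": 30, "steps": [[-25,-2,30,0.5,100],[-50,-4,70,0.5,100],[-50,-4,110,0.5,100],[-50,-4,150,0.5,100],[-50,-4,180,0.5,100],[-50,-4,205,0.5,100],[-50,-4,222,0.5,100],[-50,-4,234,0.5,100],[-50,-4,234,0.5,100]]}}

```text
time: 4.65
tool_pos: [0.5462, 0.2896, 0.1246]
tcp_rot: [-1.973, -2.444, 0.005]
wrist_force: [-1.0, -0.1, 0.5]
width: 0.995
```

```bash
python3 - <<'E'
from h import *
for n in ["wrist","side"]:
    c=bot.read_camera(n); save(c,n+'4.png')
plan([.5477,.2905,.126],102.2)
E
```

```text
at [0.5478 0.2912 0.1272] yaw 102.23 tilt 0.06 shift [-0.66 -0.21  1.2 ] turn 0.03 F [-0.12  0.22  0.04] T [-0.089  0.068 -0.02 ] w 0.998 t 4.75
```

View pics/wrist4.png

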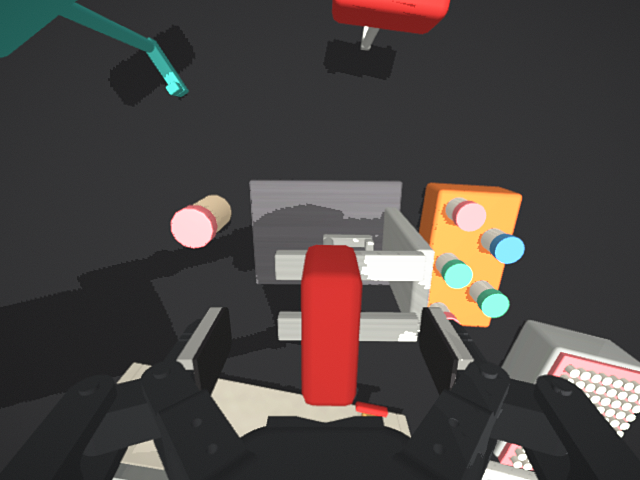

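View pics/side4.png

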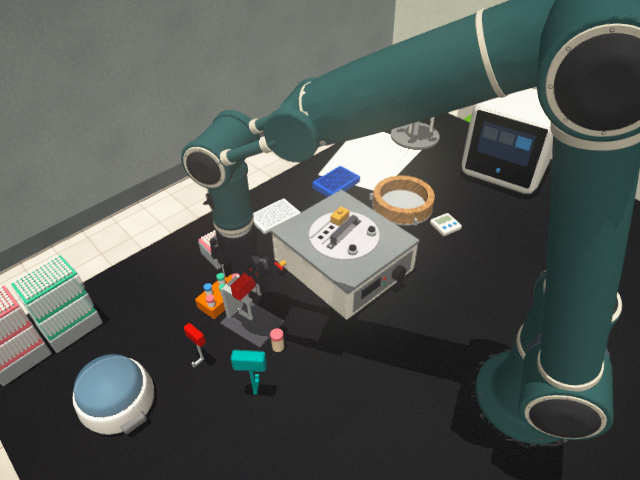

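{"method": "move_arm", "body": {"newtons": 30, "steps": [[0,0,0,0,60],[0,0,0,0,40],[0,0,0,0,20],[0,0,0,0,10],[0,0,0,0,10],[0,0,0,0,10],[0,0,0,0,10],[0,0,0,0,10]]}}

```text
time: 5.55
tool_pos: [0.5474, 0.2924, 0.1269]
tcp_rot: [1.97, 2.447, 0.002]
wrist_force: [0.4, 0.1, 3.2]
width: 0.274
```

{"method": "move_arm", "body": {"newtons": 80, "steps": [[0,0,0,0,0],[0,0,0,0,0],[0,0,0,0,0]]}}

```text
time: 5.85
tool_pos: [0.5475, 0.2924, 0.127]
tcp_rot: [1.97, 2.447, 0.002]
wrist_force: [0.1, 1.4, 6.0]
width: 0.265
```

```bash
python3 - <<'E'
from h import *
for i in range(3):
    c=bot.read_camera("wrist")
    plan([.5477,.2905,.126],102.2)
save(c,'w5.png')
E
```

```text
at [0.5475 0.2924 0.127 ] yaw 102.31 tilt 0.08 shift [-1.9 -0.2  1. ] turn 0.11 F [0.34 0.38 5.71] T [ 0.079 -0.011  0.012] w 0.269 t 5.9
at [0.5475 0.2924 0.127 ] yaw 102.31 tilt 0.08 shift [-1.92 -0.22  1.01] turn 0.11 F [0.36 0.48 6.11] T [0.167 0.075 0.002] w 0.264 t 5.95
at [0.5475 0.2924 0.127 ] yaw 102.31 tilt 0.09 shift [-1.91 -0.21  1.02] turn 0.11 F [ 0.34 -0.06  4.55] T [0.122 0.003 0.033] w 0.266 t 6.0
```

View pics/w5.png

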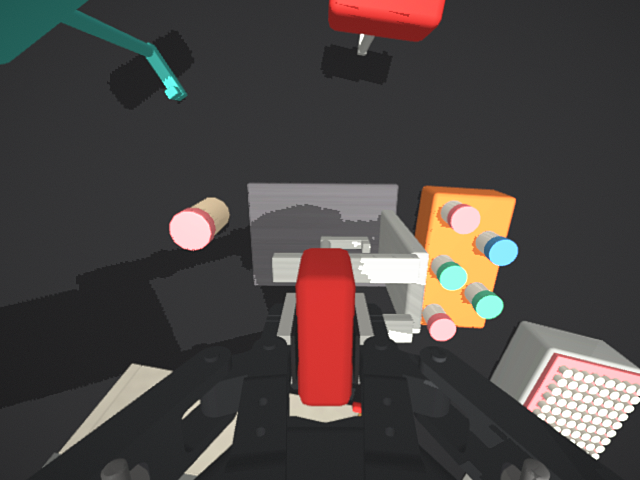

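{"method": "move_arm", "body": {"steps": [[0,0,-5,0,0],[0,0,-15,0,0],[0,0,-35,0,0],[0,0,-60,0,0],[0,0,-90,0,0],[0,0,-120,0,0],[0,0,-140,0,0],[0,0,-150,0,0],[0,0,-150,0,0],[0,0,-150,0,0],[0,0,-150,0,0]]}}

```text
time: 7.1
tool_pos: [0.546, 0.2915, 0.2741]
tcp_rot: [-1.969, -2.446, 0.005]
wrist_force: [0.2, -0.4, -1.3]
width: 0.264
```

```bash
python3 - <<'E'
from h import *
ims=[]
for n in ["wrist","side","scene"]:
    c=bot.read_camera(n); save(c,n+'6.png'); np.savez(n+'6.npz',**c)
    if n!="wrist":
        f=240/np.tan(np.radians(c["fovy"])/2); p=att(c).T@(np.array([.5475,.292,.24])-c["xyz"]); u=c["cx"]+f*p[0]/-p[2]; v=c["cy"]-f*p[1]/-p[2]
        u,v=int(u),int(v); im=cv2.cvtColor(c["pixels"],cv2.COLOR_RGB2BGR)[max(v-50,0):v+70,u-65:u+65]; print(n,u-65,max(v-50,0)); ims.append(cv2.resize(im,(390,360),interpolation=cv2.INTER_CUBIC))
cv2.imwrite('pics/c6.png',np.hstack(ims))
plan([.5477,.2905,.126],102.2)
E
```

```text
side 172 199
scene 327 200
at [0.5463 0.2917 0.2746] yaw 102.31 tilt 0.15 shift [ -1.36   1.47 148.64] turn 0.11 F [ 0.11 -0.02 -1.45] T [-0.02  -0.043  0.002] w 0.266 t 7.25
```

View pics/c6.png

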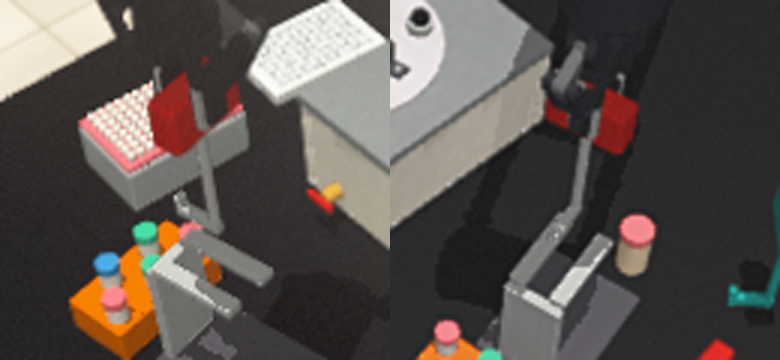

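View pics/wrist6.png

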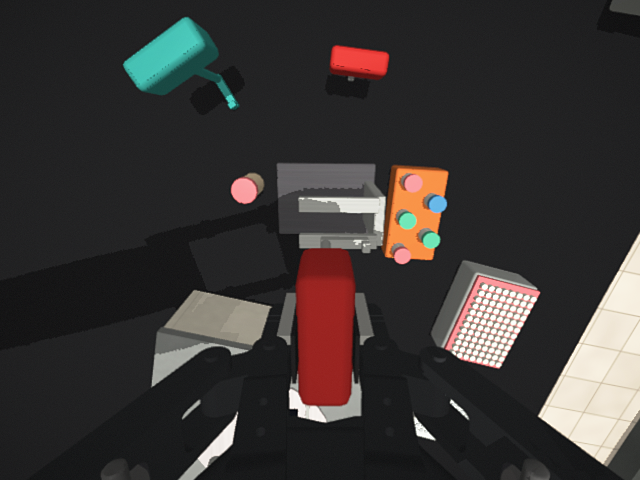

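```bash
python3 - <<'E'
from h import *
T=np.array([.5463,.2917,.2746]); yaw=np.radians(12.31); ex=np.array([np.cos(yaw),np.sin(yaw),0]); ey=np.array([-np.sin(yaw),np.cos(yaw),0])
for n in ["side","scene"]:
    c=dict(np.load(n+'6.npz')); P=cloud(c); hsv=cv2.cvtColor(c["pixels"],cv2.COLOR_RGB2HSV); S=hsv[...,1]
    r=P-T; lx=r@ex; ly=r@ey; lz=r[...,2]
    m=(abs(lx)<.06)&(abs(ly)<.03)&(lz<-.025)&(lz>-.14)&(S<80)
    sh=m&(lz>-.095)&(abs(lx)<.02)
    for a in np.arange(-.095,-.02,.014):
        k=sh&(lz>a)&(lz<a+.014)
        if k.sum(): print(n,a.round(3),k.sum(),'lx',np.median(lx[k]).round(4),'ly',np.median(ly[k]).round(4))
    t=m&(lz<-.09); print(n,'toe n',t.sum(),'lx',np.percentile(lx[t],[2,50,98]).round(4),'ly',np.median(ly[t]).round(4),'lz',np.percentile(lz[t],[2,10,50,90]).round(4))
    d=(c["xyz"]-T); print('camera dir lx,ly',(d@ex).round(2),(d@ey).round(2))
    red=(abs(lx)<.03)&(abs(ly)<.05)&(abs(lz)<.04)&(S>150); print('  red',red.sum(),'ly',np.percentile(ly[red],[1,99]).round(4),'lz',np.percentile(lz[red],[1,5,95,99]).round(4),'lx',np.percentile(lx[red],[2,98]).round(4))
E
```

```text
side -0.095 20 lx -0.0036 ly -0.0006
side -0.081 18 lx -0.0035 ly -0.0004
side -0.067 19 lx -0.0042 ly -0.0005
side -0.053 19 lx -0.0039 ly -0.0009
side -0.039 20 lx -0.0034 ly -0.0013
side toe n 102 lx [-0.0057  0.0138  0.0326] ly -0.0008 lz [-0.1109 -0.1091 -0.1027 -0.0939]
camera dir lx,ly -0.53 0.49
  red 337 ly [-0.0305  0.03  ] lz [-0.008  -0.0054  0.0292  0.0302] lx [-0.0147  0.0076]
scene -0.095 13 lx 0.0032 ly -0.0022
scene -0.081 14 lx 0.0028 ly -0.0026
scene -0.067 15 lx 0.0033 ly -0.0024
scene -0.053 13 lx 0.0025 ly -0.0032
scene -0.039 14 lx 0.0028 ly -0.002
scene toe n 74 lx [-0.0016  0.0181  0.0345] ly -0.0022 lz [-0.1117 -0.1083 -0.1028 -0.0942]
camera dir lx,ly 0.68 0.29
  red 247 ly [-0.0313  0.0289] lz [-0.0082 -0.0056  0.0296  0.0309] lx [-0.0084  0.0137]
```

```bash
cat >> h.py <<'E'
C=np.array([.5273,.0083]); LY=9.2; OFF=(.0005,.0022) # tcp minus lifter origin, lifter frame
def tgt(lx,ly,toez,LYd=LY,C=C):
    a=np.radians(LYd); e=np.array([np.cos(a),np.sin(a)]); f=np.array([-e[1],e[0]])
    p=C+e*(lx+OFF[0])+f*(ly+OFF[1]); return [p[0],p[1],toez+.1115]
E
python3 - <<'E'
from h import *
plan(tgt(-.062,-.0145,.165),90+LY)
E
```

```text
at [0.5463 0.2917 0.2746] yaw 102.31 tilt 0.15 shift [-281.76 -141.11   -1.31] turn 3.11 F [ 0.11 -0.02 -1.45] T [-0.02  -0.043  0.002] w 0.266 t 7.25
```

{"method": "move_arm", "body": {"steps": [[-15,-8,-10,0,0],[-45,-23,-10,1,0],[-80,-40,-10,2,0],[-118,-59,-10,3.1,0],[-158,-79,-10,3.1,0],[-198,-99,-10,3.1,0],[-235,-117,-10,3.1,0],[-262,-131,-8,3.1,0],[-277,-139,-4,3.1,0],[-282,-141,-1,3.1,0],[-282,-141,-1,3.1,0],[-282,-141,-1,3.1,0],[-282,-141,-1,3.1,0]]}}

```text
time: 8.55
tool_pos: [0.4696, -0.0128, 0.2775]
tcp_rot: [2.034, 2.394, 0.001]
wrist_force: [0.7, 0.4, -1.1]
width: 0.266
```

```bash
cat > look.py <<'E'
from h import *
import sys
t=sys.argv[1]; ims=[]
for n in ["side","scene"]:
    c=bot.read_camera(n); np.savez(n+t+'.npz',**c)
    u0,v0=(270,170) if n=="side" else (250,150)
    ims.append(cv2.resize(cv2.cvtColor(c["pixels"],cv2.COLOR_RGB2BGR)[v0:v0+120,u0:u0+130],(390,360),interpolation=cv2.INTER_CUBIC))
cv2.imwrite(f'pics/l{t}.png',np.hstack(ims))
E
python3 look.py 7; python3 - <<'E'
from h import *
plan(tgt(-.062,-.0145,.140),90+LY)
plan(tgt(-.062,-.0145,.116),90+LY)
s=bot.read_state(); T=s["tool_pos"]; M=R.from_rotvec(s["tcp_rot"]).as_matrix(); ex=M[:,1]*np.array([1,1,0]); ex/=np.linalg.norm(ex); ey=np.array([-ex[1],ex[0],0]); print(ex)
for n in ["side","scene"]:
    c=dict(np.load(n+'7.npz')); P=cloud(c); S=cv2.cvtColor(c["pixels"],cv2.COLOR_RGB2HSV)[...,1]
    r=P-T; lx=r@ex; ly=r@ey; lz=r[...,2]
    k=(abs(lx)<.012)&(abs(ly)<.015)&(lz<-.03)&(lz>-.1)&(S<80)
    t=(lx>.006)&(lx<.045)&(abs(ly)<.015)&(lz<-.09)&(lz>-.125)&(S<80)
    print(n,'shank',k.sum(),np.median(lx[k]).round(4),np.median(ly[k]).round(4),'toe',t.sum(),np.median(ly[t]).round(4),np.percentile(lz[t],[2,10]).round(4),np.percentile(lx[t],98).round(4))
E
```

```text
at [ 0.4696 -0.0127  0.2774] yaw 99.3 tilt 0.01 shift [-0.74 -1.23 25.93] turn 0.1 F [ 0.5   0.6  -1.54] T [-0.024 -0.027 -0.007] w 0.27 t 8.65
at [ 0.4696 -0.0127  0.2774] yaw 99.3 tilt 0.01 shift [-0.75 -1.23 49.93] turn 0.1 F [ 0.5   0.6  -1.54] T [-0.024 -0.027 -0.007] w 0.27 t 8.65
[0.98686729 0.16153313 0.        ]
side shank 86 -0.0025 -0.0014 toe 64 -0.0014 [-0.1086 -0.1079] 0.0319
scene shank 61 0.0036 -0.0011 toe 49 -0.0018 [-0.1095 -0.1071] 0.0352
```

View pics/l7.png

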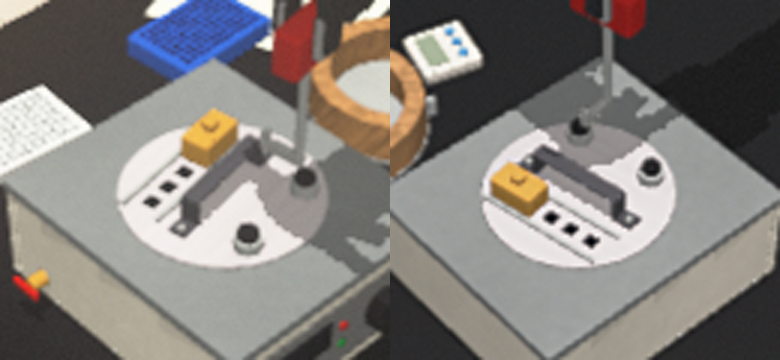

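{"method": "move_arm", "body": {"steps": [[-1,-1,15,0,0],[-1,-1,28,0,0],[-1,-1,36,0,0],[-1,-1,41,0,0],[-1,-1,44,0,0],[-1,-1,45,0,0],[-1,-1,45,0,0],[-1,-1,45,0,0]]}}

```text
time: 9.45
tool_pos: [0.4689, -0.0148, 0.2328]
tcp_rot: [2.035, 2.392, 0.001]
wrist_force: [0.1, 0.1, -1.0]
width: 0.263
```

```bash
python3 look.py 8; cat > meas.py <<'E'
from h import *
import sys
t=sys.argv[1]
plan(tgt(-.062,-.0145,.116),90+LY)
s=bot.read_state(); T=s["tool_pos"]; M=R.from_rotvec(s["tcp_rot"]).as_matrix(); ex=M[:,1]*np.array([1,1,0]); ex/=np.linalg.norm(ex); ey=np.array([-ex[1],ex[0],0])
for n in ["side","scene"]:
    c=dict(np.load(n+t+'.npz')); P=cloud(c); Z=P[...,2]; S=cv2.cvtColor(c["pixels"],cv2.COLOR_RGB2HSV)[...,1]
    r=P-T; lx=r@ex; ly=r@ey; lz=r[...,2]
    k=(abs(lx)<.012)&(abs(ly)<.015)&(lz<-.03)&(lz>-.085)&(S<80)
    d=P[...,:2]-C; a=np.radians(LY); X=d@[np.cos(a),np.sin(a)]; Y=d@[-np.sin(a),np.cos(a)]
    disc=(np.hypot(X,Y)<.08)&(Z<.125)&(Z>.1)&(S<60)
    A=np.c_[X[disc],Y[disc],np.ones(disc.sum())]; w=np.linalg.lstsq(A,Z[disc],rcond=None)[0]; 
    for _ in range(4):
        e=Z[disc]-A@w; g=abs(e)<.003; w=np.linalg.lstsq(A[g],Z[disc][g],rcond=None)[0]
    print(n,'shank lid X,Y',np.median(X[k]).round(4),np.median(Y[k]).round(4),'disc z',w[2].round(4),'slope x,y rad',w[:2].round(4),'n',disc.sum())
    st=(abs(X)<.012)&(abs(Y)<.045)&(Z>.134)&(S<70)&(lx>.01); print('  strap X med',np.median(X[st]).round(4),'Z',np.median(Z[st]).round(4))
E
python3 meas.py 8
```

```text
at [ 0.4689 -0.0148  0.2328] yaw 99.21 tilt 0.06 shift [ 1.13 -0.14  5.33] turn 0.01 F [ 0.71 -0.28 -0.4 ] T [-0.053  0.05   0.001] w 0.269 t 9.55
side shank lid X,Y -0.064 -0.0145 disc z 0.1151 slope x,y rad [0.0024 0.0012] n 1733
  strap X med -0.0046 Z 0.142
scene shank lid X,Y -0.0595 -0.0149 disc z 0.1154 slope x,y rad [-0.0017 -0.0055] n 1605
  strap X med -0.0004 Z 0.1432
```

View pics/l8.png

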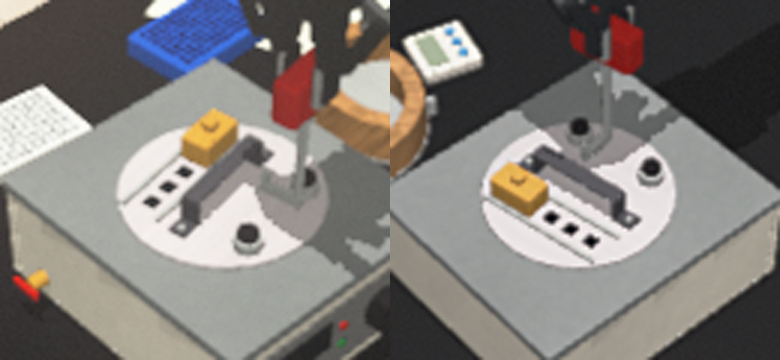

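{"method": "move_arm", "body": {"steps": [[1,0,2,0,0],[1,0,3,0,0],[1,0,4,0,0],[1,0,5,0,0],[1,0,5,0,0],[1,0,5,0,0]]}}

```text
time: 10.15
tool_pos: [0.4683, -0.0137, 0.2272]
tcp_rot: [-2.036, -2.393, 0.0]
wrist_force: [-0.2, -0.4, -1.2]
width: 0.266
```

```bash
python3 look.py 9; python3 meas.py 9
```

```text
at [ 0.4684 -0.0137  0.2273] yaw 99.21 tilt 0.0 shift [ 0.03  0.17 -0.17] turn 0.01 F [ 0.83 -0.6  -2.16] T [-0.018  0.03   0.058] w 0.27 t 10.25
side shank lid X,Y -0.0641 -0.0132 disc z 0.1152 slope x,y rad [0.0028 0.0013] n 1745
  strap X med -0.0044 Z 0.1417
scene shank lid X,Y -0.0588 -0.0151 disc z 0.1156 slope x,y rad [ 0.0062 -0.0051] n 1628
  strap X med -0.0008 Z 0.1433
```

View pics/l9.png

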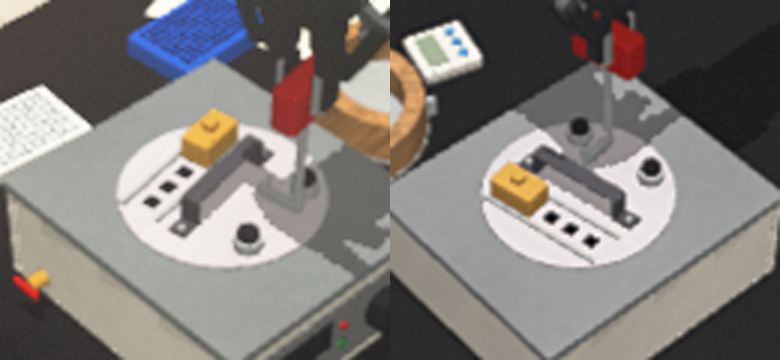

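{"method": "move_arm", "body": {"steps": [[0,0,1,0,0],[0,0,1,0,0],[0,0,1,0,0]]}}

```text
time: 10.55
tool_pos: [0.4683, -0.0137, 0.2262]
tcp_rot: [-2.036, -2.393, 0.0]
wrist_force: [-0.0, 0.1, -1.3]
width: 0.262
```

{"method": "move_arm", "body": {"steps": [[0,0,0.5,0,0],[0,0,0.5,0,0],[0,0,0.5,0,0]]}}

```text
time: 10.85
tool_pos: [0.4685, -0.0137, 0.226]
tcp_rot: [2.036, 2.393, 0.0]
wrist_force: [-0.5, -0.8, -0.1]
width: 0.266
```

{"method": "move_arm", "body": {"steps": [[0,0,0.5,0,0],[0,0,0.5,0,0],[0,0,0.5,0,0]]}}

```text
time: 11.15
tool_pos: [0.4686, -0.0138, 0.2259]
tcp_rot: [2.036, 2.392, 0.0]
wrist_force: [-2.1, -0.6, 4.7]
width: 0.267
```

{"method": "move_arm", "body": {"steps": [[0,0,-1.5,0,0],[0,0,-2.7,0,0],[0,4,-2.7,0,0],[0,9,-2.7,0,0],[0,13,-2.7,0,0],[0,17,-2.7,0,0],[0,20,-2.7,0,0],[0,23,-2.7,0,0],[0,25,-2.7,0,0],[0,25,-2.7,0,0]]}}

```text
time: 12.15
tool_pos: [0.4933, -0.0097, 0.228]
tcp_rot: [-2.036, -2.393, 0.0]
wrist_force: [-0.1, -0.7, -1.6]
width: 0.265
```

```bash
python3 look.py 10; python3 meas.py 10
```

```text
at [ 0.493  -0.0097  0.2279] yaw 99.22 tilt 0.01 shift [-1.000e-02 -2.472e+01  4.500e-01] turn 0.02 F [-0.2   0.6  -1.37] T [-0.014 -0.01   0.004] w 0.267 t 12.25
side shank lid X,Y -0.0391 -0.0138 disc z 0.1153 slope x,y rad [ 0.0039 -0.0014] n 1721
  strap X med -0.0008 Z 0.3049
scene shank lid X,Y -0.0331 -0.0143 disc z 0.1155 slope x,y rad [ 0.0039 -0.0038] n 1616
  strap X med -0.0015 Z 0.3953
```

View pics/l10.png

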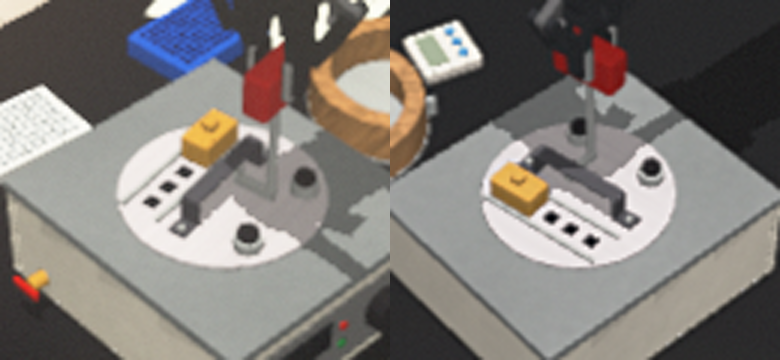

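{"method": "move_arm", "body": {"steps": [[0,3,0,0,0],[0,6,0,0,0],[0,9,0,0,0],[0,12,0,0,0],[0,15,0,0,0],[0,17,0,0,0],[0,19,0,0,0],[0,19,0,0,0]]}}

```text
time: 13.05
tool_pos: [0.512, -0.0067, 0.228]
tcp_rot: [2.036, 2.393, 0.0]
wrist_force: [-0.5, -0.5, -0.9]
width: 0.267
```

```bash
python3 look.py 11; python3 meas.py 11
```

```text
at [ 0.5118 -0.0067  0.2279] yaw 99.21 tilt 0.01 shift [ 1.000e-02 -4.377e+01  4.500e-01] turn 0.01 F [-0.72 -0.23 -1.24] T [-0.02  -0.028 -0.001] w 0.267 t 13.15
side shank lid X,Y -0.0201 -0.0138 disc z 0.1153 slope x,y rad [ 0.0013 -0.0014] n 1765
  strap X med -0.0008 Z 0.3783
scene shank lid X,Y -0.0147 -0.0141 disc z 0.1155 slope x,y rad [-0.0033 -0.0022] n 1600
  strap X med 0.0036 Z 0.3392
```

View pics/l11.png

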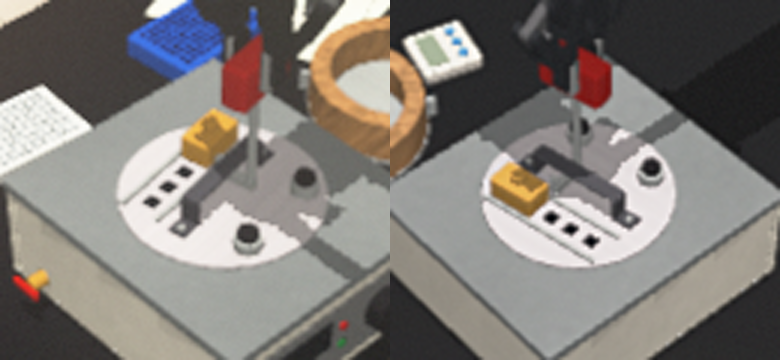

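{"method": "move_arm", "body": {"steps": [[0,0,-3,0,0],[0,0,-6,0,0],[0,0,-9,0,0],[0,0,-10,0,0],[0,0,-11,0,0],[0,0,-11,0,0],[0,0,-11,0,0]]}}

```text
time: 13.85
tool_pos: [0.5117, -0.0067, 0.2389]
tcp_rot: [-2.036, -2.392, 0.0]
wrist_force: [0.8, 0.0, -1.6]
width: 0.265
```

{"method": "move_arm", "body": {"steps": [[0,0,-0.5,0,0],[0,0,-1,0,0],[0,0,-1,0,0]]}}

```text
time: 14.15
tool_pos: [0.5111, -0.0067, 0.239]
tcp_rot: [-2.035, -2.391, 0.002]
wrist_force: [1.0, 0.3, -6.9]
width: 0.267
```

{"method": "move_arm", "body": {"steps": [[0,0,-0.5,0,0],[0,0,-1,0,0],[0,0,-1,0,0]]}}

```text
time: 14.45
tool_pos: [0.5114, -0.0066, 0.2405]
tcp_rot: [-2.035, -2.392, 0.001]
wrist_force: [0.2, -0.7, -7.9]
width: 0.266
```

```bash
python3 look.py 12; python3 meas.py 12
```

```text
at [ 0.5116 -0.0067  0.2407] yaw 99.21 tilt 0.04 shift [-4.000e-02 -4.357e+01  1.323e+01] turn 0.01 F [-0.4  -0.07 -7.64] T [0.031 0.15  0.007] w 0.269 t 14.55
side shank lid X,Y -0.0212 -0.0133 disc z 0.1167 slope x,y rad [ 0.0008 -0.0002] n 1751
  strap X med -0.0005 Z 0.3921
scene shank lid X,Y -0.0155 -0.0138 disc z 0.1171 slope x,y rad [ 0.0026 -0.0018] n 1577
  strap X med 0.0036 Z 0.3534
```

```bash
cat > tq.py <<'E'
from h import *
a=[]
for i in range(10):
    bot.read_camera("wrist"); s=bot.read_state(); a.append(np.r_[s["wrist_force"],s["torque"],s["tool_pos"]])
a=np.array(a); m=a.mean(0); e=a.std(0)/np.sqrt(10); print(m.round(4),e.round(4)); 
th=np.radians(9.2); ex=np.array([np.cos(th),np.sin(th),0]); ey=np.array([-ex[1],ex[0],0]); print('Tx,Ty',m[3:6]@ex,m[3:6]@ey)
E
python3 tq.py
```

```text
[-6.650e-02 -2.356e-01 -7.450e+00  2.600e-03  1.348e-01 -3.000e-03
  5.117e-01 -6.700e-03  2.410e-01] [0.183  0.159  0.1641 0.0113 0.0084 0.0088 0.     0.     0.    ]
Tx,Ty 0.024104400803953447 0.13264483737394192
```

{"method": "move_arm", "body": {"steps": [[0,0,1,0,0],[0,0,2,0,0],[0,0,3,0,0],[0,0,4.5,0,0],[-1,0,4.5,0,0],[-2.5,0,4.5,0,0],[-2.5,0,4.5,0,0],[-2.5,0,4.5,0,0]]}}

```text
time: 15.85
tool_pos: [0.5124, -0.0092, 0.2368]
tcp_rot: [2.036, 2.392, 0.001]
wrist_force: [0.0, 0.2, -1.5]
width: 0.266
```

```bash
python3 tq.py
```

```text
[-0.1954  0.0741 -1.2714  0.0077  0.014   0.0023  0.5122 -0.0091  0.2365] [0.1118 0.1139 0.1885 0.0091 0.0104 0.0087 0.     0.     0.    ]
Tx,Ty 0.00987397354089865 0.012545760741088591
```

{"method": "move_arm", "body": {"steps": [[0,0,-1,0,0],[0,0,-2,0,0],[0,0,-2.5,0,0],[0,0,-3,0,0],[0,0,-3.5,0,0],[0,0,-4,0,0],[0,0,-4.5,0,0],[0,0,-4.5,0,0],[0,0,-4.5,0,0]]}}

```text
time: 17.25
tool_pos: [0.5119, -0.0091, 0.2406]
tcp_rot: [-2.035, -2.392, 0.001]
wrist_force: [0.1, 0.8, -6.9]
width: 0.266
```

```bash
python3 tq.py;  python3 look.py 13; python3 meas.py 13
```

```text
[-1.9290e-01  1.9070e-01 -7.9894e+00 -1.2600e-02  1.1420e-01 -2.1000e-03
  5.1210e-01 -9.1000e-03  2.4090e-01] [0.191  0.1865 0.1063 0.0087 0.0055 0.0101 0.     0.     0.    ]
Tx,Ty 0.005798632361824842 0.11470851265466804
at [ 0.5122 -0.0092  0.241 ] yaw 99.21 tilt 0.0 shift [  2.53 -43.8   13.51] turn 0.01 F [ 0.62 -0.18 -7.41] T [-0.014  0.125  0.024] w 0.269 t 17.85
side shank lid X,Y -0.0204 -0.0159 disc z 0.1169 slope x,y rad [-0.0027 -0.0186] n 1777
  strap X med -0.0004 Z 0.3934
scene shank lid X,Y -0.0154 -0.0167 disc z 0.1171 slope x,y rad [-0.0026 -0.0209] n 1613
  strap X med 0.0038 Z 0.3753
```

{"method": "move_arm", "body": {"steps": [[0,0,1,0,0],[0,0,2,0,0],[0,0,3,0,0],[0,0,4.5,0,0],[1.5,0,4.5,0,0],[4,0,4.5,0,0],[4,0,4.5,0,0],[4,0,4.5,0,0]]}}

```text
time: 18.65
tool_pos: [0.5117, -0.0051, 0.2367]
tcp_rot: [2.035, 2.393, 0.0]
wrist_force: [-0.6, 0.1, -1.8]
width: 0.266
```

{"method": "move_arm", "body": {"steps": [[0,0,-1,0,0],[0,0,-2,0,0],[0,0,-2.5,0,0],[0,0,-3,0,0],[0,0,-3.5,0,0],[0,0,-4,0,0],[0,0,-5,0,0],[0,0,-5,0,0],[0,0,-5,0,0]]}}

```text
time: 19.55
tool_pos: [0.5112, -0.0052, 0.2411]
tcp_rot: [-2.035, -2.392, 0.001]
wrist_force: [-0.0, -0.7, -8.0]
width: 0.265
```

```bash
python3 tq.py;  python3 look.py 14; python3 meas.py 14
```

```text
[-3.9200e-02  1.4870e-01 -7.2096e+00  2.4900e-02  1.1380e-01 -1.8900e-02
  5.1150e-01 -5.2000e-03  2.4140e-01] [0.1955 0.1548 0.1706 0.009  0.0092 0.0126 0.     0.     0.    ]
Tx,Ty 0.04280395475314516 0.10830192263930961
at [ 0.5115 -0.0052  0.2415] yaw 99.21 tilt 0.0 shift [ -1.49 -43.77  14.01] turn 0.01 F [ 0.03  0.73 -8.36] T [0.047 0.168 0.01 ] w 0.267 t 20.15
side shank lid X,Y -0.0207 -0.0121 disc z 0.1179 slope x,y rad [0.0011 0.0088] n 1716
  strap X med -0.0005 Z 0.3859
scene shank lid X,Y -0.0144 -0.0126 disc z 0.1181 slope x,y rad [0.     0.0064] n 1574
  strap X med 0.0038 Z 0.3515
```

{"method": "move_arm", "body": {"steps": [[0,0,1,0,0],[0,0,2,0,0],[0,0,3,0,0],[0,0,5,0,0],[-1.7,0,5,0,0],[-1.7,0,5,0,0],[-1.7,0,5,0,0]]}}

```text
time: 20.85
tool_pos: [0.5123, -0.007, 0.2372]
tcp_rot: [2.035, 2.392, 0.001]
wrist_force: [-0.4, -0.2, -1.6]
width: 0.267
```

{"method": "move_arm", "body": {"newtons": 100, "steps": [[0,0,-1,0,0],[0,0,-2,0,0],[0,0,-2.5,0,0],[0,0,-3,0,0],[0,0,-3.5,0,0],[0,0,-4,0,0],[0,0,-5,0,0],[0,0,-6,0,0],[0,0,-7,0,0],[0,0,-7,0,0],[0,0,-7,0,0]]}}

```text
time: 21.95
tool_pos: [0.5118, -0.0069, 0.2435]
tcp_rot: [-2.036, -2.393, 0.0]
wrist_force: [-0.5, 1.1, -7.1]
width: 0.266
```

```bash
python3 tq.py;  python3 look.py 15; python3 meas.py 15
```

```text
[ 1.820e-01 -3.020e-02 -7.447e+00 -1.000e-04  1.073e-01  9.200e-03
  5.118e-01 -6.900e-03  2.435e-01] [0.0994 0.1761 0.1341 0.011  0.0078 0.0063 0.     0.     0.    ]
Tx,Ty 0.017067062705282857 0.10592488404681485
at [ 0.5118 -0.0069  0.2435] yaw 99.21 tilt 0.0 shift [  0.23 -43.8   15.98] turn 0.01 F [-0.41 -0.01 -6.77] T [0.009 0.092 0.013] w 0.258 t 22.55
side shank lid X,Y -0.0208 -0.0132 disc z 0.1195 slope x,y rad [-0.0005  0.0002] n 1730
  strap X med -0.0007 Z 0.3959
scene shank lid X,Y -0.0147 -0.0144 disc z 0.1199 slope x,y rad [ 0.0041 -0.0063] n 1569
  strap X med 0.004 Z 0.3641
```

View pics/l15.png

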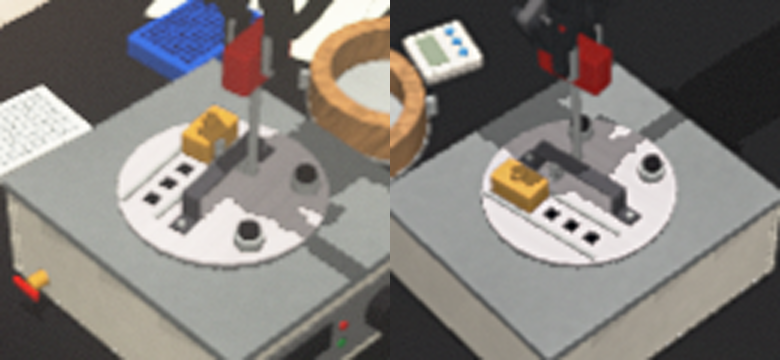

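{"method": "move_arm", "body": {"steps": [[0,0,-1,0,0],[0,0,-2,0,0],[0,0,-4,0,0],[0,0,-7,0,0],[0,0,-10,0,0],[0,0,-13,0,0],[0,0,-16,0,0],[0,0,-19,0,0],[0,0,-22,0,0],[0,0,-25,0,0],[0,0,-28,0,0],[0,0,-31,0,0],[0,0,-33,0,0],[0,0,-34,0,0],[0,0,-35,0,0],[0,0,-35,0,0],[0,0,-35,0,0],[0,0,-35,0,0]]}}

```text
time: 24.35
tool_pos: [0.5117, -0.0069, 0.2783]
tcp_rot: [-2.036, -2.392, 0.0]
wrist_force: [0.6, -0.3, -8.5]
width: 0.265
```

```bash
python3 look.py 16; sed -i 's/(Z<.125)&(Z>.1)/(Z<.17)\&(Z>.14)/' meas.py;  python3 meas.py 16
```

```text
at [ 0.5118 -0.0069  0.2783] yaw 99.21 tilt 0.01 shift [  0.19 -43.74  50.85] turn 0.01 F [-0.79 -0.13 -7.63] T [0.018 0.178 0.032] w 0.263 t 24.45
side shank lid X,Y -0.0203 -0.0137 disc z 0.1545 slope x,y rad [ 0.0004 -0.0017] n 1860
  strap X med -0.0006 Z 0.3794
scene shank lid X,Y -0.0149 -0.0149 disc z 0.1548 slope x,y rad [-0.001  -0.0043] n 1705
  strap X med 0.0037 Z 0.3678
```

View pics/l16.png

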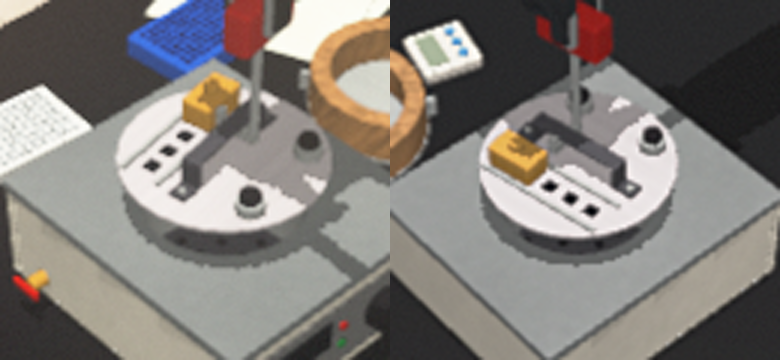

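{"method": "move_arm", "body": {"steps": [[-2,0,0,0,0],[-6,0,0,0,0],[-12,0,0,0,0],[-20,0,0,0,0],[-30,0,0,0,0],[-42,0,0,0,0],[-55,0,0,0,0],[-69,1,0,0,0],[-83,1,0,0,0],[-97,1,0,0,0],[-111,1,0,0,0],[-123,1,0,0,0],[-133,1,0,0,0],[-141,1,0,0,0],[-147,1,0,0,0],[-151,1,0,0,0],[-153,1,0,0,0],[-153,1,0,0,0]]}}

```text
time: 26.25
tool_pos: [0.5373, -0.1577, 0.2785]
tcp_rot: [-2.036, -2.393, -0.0]
wrist_force: [-1.0, 1.3, -7.6]
width: 0.26
```

{"method": "move_arm", "body": {"steps": [[-2,0,0,0,0],[-6,0,0,0,0],[-12,0,0,0,0],[-20,0,0,0,0],[-30,0,0,0,0],[-42,0,0,0,0],[-55,0,0,0,0],[-69,1,0,0,0],[-83,1,0,0,0],[-97,1,0,0,0],[-111,1,0,0,0],[-123,1,0,0,0],[-133,1,0,0,0],[-141,1,0,0,0],[-147,1,0,0,0],[-151,1,0,0,0],[-153,1,0,0,0],[-153,1,0,0,0],[-153,1,0,0,0]]}}

```text
time: 28.15
tool_pos: [0.5628, -0.3082, 0.2785]
tcp_rot: [-2.035, -2.393, -0.0]
wrist_force: [-0.4, 0.5, -8.8]
width: 0.264
```

```bash
cat > m2.py <<'E'
from h import *
import sys
t=sys.argv[1]; zt=float(sys.argv[2]); C2=np.array([.578,-.294])
plan([.5118+.0508,-.0069-.302,.2783],99.2)
ims=[]
def fitc(p):
    A=np.c_[2*p[:,:2],np.ones(len(p))]; b=(p[:,:2]**2).sum(1)
    for _ in range(8):
        s=np.linalg.lstsq(A,b,rcond=None)[0]; r=np.sqrt(s[2]+s[:2]@s[:2]); e=np.hypot(*(p[:,:2]-s[:2]).T)-r
        k=abs(e)<max(2*np.median(abs(e)),.0008); p=p[k];A=A[k];b=b[k]
    return s[:2].round(4),r.round(4),np.std(e).round(5),len(p)
for n in ["side","scene"]:
    c=bot.read_camera(n); np.savez(n+t+'.npz',**c); P=cloud(c); Z=P[...,2]
    u0,v0=(340,110) if n=="side" else (170,110)
    ims.append(cv2.resize(cv2.cvtColor(c["pixels"],cv2.COLOR_RGB2BGR)[v0:v0+120,u0:u0+130],(390,360),interpolation=cv2.INTER_CUBIC))
    hsv=cv2.cvtColor(c["pixels"],cv2.COLOR_RGB2HSV).astype(int); H,S,V=hsv[...,0],hsv[...,1],hsv[...,2]
    d=P[...,:2]-C2; rr=np.hypot(d[...,0],d[...,1])
    m=(rr<.11)&(abs(Z-zt)<.008)&(S<60)
    A=np.c_[d[m],np.ones(m.sum())]; w=np.linalg.lstsq(A,Z[m],rcond=None)[0]
    for _ in range(4):
        g=abs(Z[m]-A@w)<.003; w=np.linalg.lstsq(A[g],Z[m][g],rcond=None)[0]
    N,L,st,ce=cv2.connectedComponentsWithStats(cv2.morphologyEx(m.astype(np.uint8),cv2.MORPH_CLOSE,np.ones((3,3)))); i=1+np.argmax(st[1:,4])
    cs,_=cv2.findContours((L==i).astype(np.uint8),cv2.RETR_EXTERNAL,cv2.CHAIN_APPROX_NONE); k=cv2.convexHull(max(cs,key=len)).reshape(-1,2)
    k=max(cs,key=len).reshape(-1,2)
    print(n,'disc z',w[2].round(4),'slopes',w[:2].round(4),'circle',fitc(onplane(c,k,zt)))
cv2.imwrite(f'pics/r{t}.png',np.hstack(ims))
E
python3 m2.py 17 .1535
```

```text
at [ 0.5628 -0.3082  0.2785] yaw 99.23 tilt 0.02 shift [-0.68 -0.3   0.18] turn 0.03 F [-0.41  0.48 -8.76] T [-0.029  0.139 -0.012] w 0.264 t 28.15
side disc z 0.1538 slopes [-0.0015 -0.0012] circle (array([ 0.5749, -0.2903]), np.float64(0.0844), np.float64(0.00036), 51)
scene disc z 0.1546 slopes [0.0027 0.0113] circle (array([ 0.5789, -0.294 ]), np.float64(0.083), np.float64(0.00061), 75)
```

View pics/r17.png

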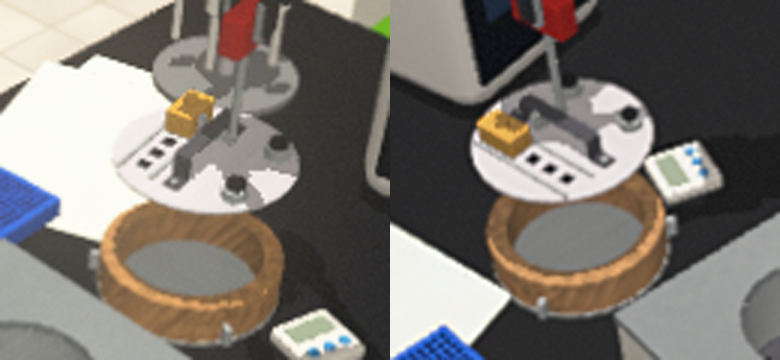

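{"method": "move_arm", "body": {"steps": [[-1,0,1,0,0],[-2,0,3,0,0],[-2,0,6,0,0],[-2,0,10,0,0],[-2,0,15,0,0],[-2,0,21,0,0],[-2,0,27,0,0],[-2,0,33,0,0],[-2,0,40,0,0],[-2,0,47,0,0],[-2,0,54,0,0],[-2,0,61,0,0],[-2,0,67,0,0],[-2,0,73,0,0],[-2,0,78,0,0],[-2,0,82,0,0],[-2,0,85,0,0],[-2,0,87,0,0],[-2,0,88,0,0],[-2,0,88,0,0]]}}

```text
time: 30.25
tool_pos: [0.5631, -0.3106, 0.1905]
tcp_rot: [-2.036, -2.393, 0.0]
wrist_force: [-0.2, 0.5, -7.9]
width: 0.26
```

```bash
python3 m2.py 18 .0655
```

```text
at [ 0.5631 -0.3106  0.1905] yaw 99.21 tilt 0.0 shift [  1.76  -0.26 -87.82] turn 0.01 F [-0.17  0.45 -7.86] T [ 0.041  0.113 -0.012] w 0.26 t 30.25
side disc z 0.0652 slopes [-0.0045 -0.0025] circle (array([ 0.5757, -0.2939]), np.float64(0.0837), np.float64(0.00058), 47)
scene disc z 0.0675 slopes [ 0.0026 -0.0027] circle (array([ 0.5782, -0.2963]), np.float64(0.0823), np.float64(0.00053), 63)
```

View pics/r18.png

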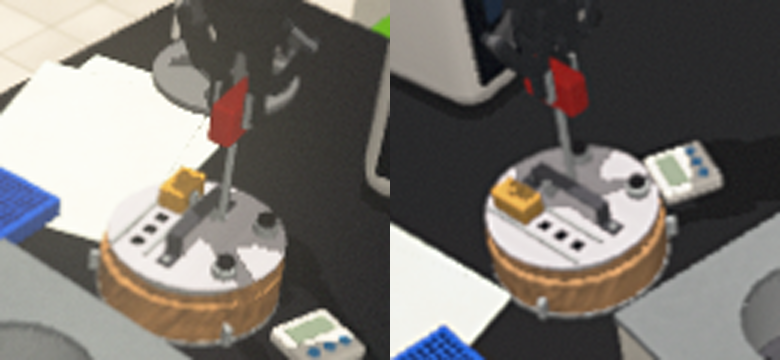

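{"method": "move_arm", "body": {"steps": [[0.5,0.5,1,0,0],[0.5,0.5,2,0,0],[0.5,0.5,3,0,0],[0.5,0.5,4,0,0],[0.5,0.5,5,0,0],[0.5,0.5,6,0,0],[0.5,0.5,7,0,0],[0.5,0.5,8,0,0],[0.5,0.5,9,0,0],[0.5,0.5,10,0,0],[0.5,0.5,11,0,0],[0.5,0.5,12,0,0],[0.5,0.5,12,0,0]]}}

```text
time: 31.65
tool_pos: [0.5634, -0.3099, 0.1782]
tcp_rot: [-2.036, -2.392, 0.0]
wrist_force: [-0.6, -0.2, -8.2]
width: 0.265
```

{"method": "move_arm", "body": {"steps": [[0,0,0.5,0,0],[0,0,1,0,0],[0,0,1.5,0,0],[0,0,2,0,0],[0,0,2.5,0,0],[0,0,3,0,0],[0,0,3.5,0,0],[0,0,3.5,0,0]]}}

```text
time: 32.45
tool_pos: [0.5635, -0.3099, 0.1749]
tcp_rot: [-2.036, -2.393, 0.0]
wrist_force: [1.0, 0.5, -7.3]
width: 0.264
```

{"method": "move_arm", "body": {"steps": [[0,0,0.5,0,0],[0,0,1,0,0],[0,0,1.5,0,0],[0,0,2,0,0],[0,0,2,0,0]]}}

```text
time: 32.95
tool_pos: [0.5642, -0.3104, 0.174]
tcp_rot: [2.035, 2.391, 0.001]
wrist_force: [-0.9, 0.4, -1.7]
width: 0.263
```

```bash
python3 m2.py 19 .049
```

```text
at [ 0.5642 -0.3104  0.174 ] yaw 99.21 tilt 0.11 shift [   1.59   -1.15 -104.25] turn 0.01 F [-0.9   0.44 -1.75] T [ 0.037  0.17  -0.005] w 0.263 t 32.95
side disc z 0.049 slopes [-0.0021  0.008 ] circle (array([ 0.5764, -0.2927]), np.float64(0.0833), np.float64(0.00038), 52)
scene disc z 0.0511 slopes [0.0013 0.0001] circle (array([ 0.579 , -0.2949]), np.float64(0.0839), np.float64(0.00054), 74)
```

View pics/r19.png

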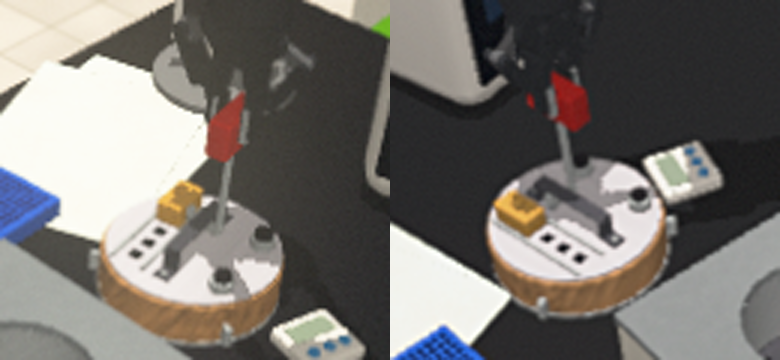

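{"method": "move_arm", "body": {"steps": [[0,0,2,0,0],[0,0,5,0,0],[0,0,8,0,0],[0,0,9.5,0,0],[0,0,10.3,0,0],[0,0,10.3,0,0],[0,0,10.3,0,0]]}}

```text
time: 33.75
tool_pos: [0.5636, -0.3101, 0.1627]
tcp_rot: [2.036, 2.393, 0.0]
wrist_force: [-0.6, -0.2, -2.0]
width: 0.261
```

{"method": "move_arm", "body": {"steps": [[0,0,-0.4,0,0],[0,-2,-0.4,0,0],[0,-4,-0.4,0,0],[0,-6,-0.4,0,0],[0,-8,-0.4,0,0],[0,-10,-0.4,0,0],[0,-10,-0.4,0,0]]}}

```text
time: 34.45
tool_pos: [0.5533, -0.3117, 0.1631]
tcp_rot: [-2.036, -2.392, 0.0]
wrist_force: [0.5, -0.4, -1.2]
width: 0.262
```

{"method": "move_arm", "body": {"steps": [[0,-3,0,0,0],[0,-6,0,0,0],[0,-9,0,0,0],[0,-13,0,0,0],[0,-17,0,0,0],[0,-21,0,0,0],[0,-25,0,0,0],[0,-29,0,0,0],[0,-33,0,0,0],[0,-37,0,0,0],[0,-37,0,0,0]]}}

```text
time: 35.55
tool_pos: [0.5165, -0.3176, 0.1631]
tcp_rot: [-2.036, -2.392, 0.0]
wrist_force: [-0.0, -0.2, -1.7]
width: 0.26
```

```bash
python3 m2.py 20 .049
```

```text
at [ 0.5165 -0.3176  0.1631] yaw 99.19 tilt 0.02 shift [   1.25   46.82 -115.25] turn -0.01 F [-0.04 -0.23 -1.67] T [-0.013  0.009 -0.017] w 0.26 t 35.55
side disc z 0.0489 slopes [0.0031 0.0091] circle (array([ 0.5763, -0.2927]), np.float64(0.0832), np.float64(0.00042), 56)
scene disc z 0.0509 slopes [ 0.0036 -0.0036] circle (array([ 0.579 , -0.2949]), np.float64(0.084), np.float64(0.00053), 71)
```

View pics/r20.png

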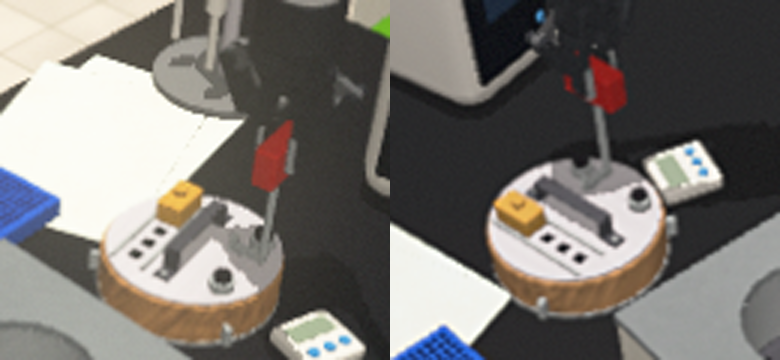

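{"method": "move_arm", "body": {"steps": [[0,0,-3,0,0],[0,0,-8,0,0],[0,0,-18,0,0],[0,0,-33,0,0],[0,0,-53,0,0],[0,0,-75,0,0],[0,0,-95,0,0],[0,0,-108,0,0],[0,0,-114,0,0],[0,0,-116,0,0],[0,0,-116,0,0]]}}

```text
time: 36.75
tool_pos: [0.5169, -0.3174, 0.2787]
tcp_rot: [-2.035, -2.392, 0.0]
wrist_force: [-0.6, -0.7, -1.4]
width: 0.263
```

```bash
python3 - <<'E'
from h import *
plan([.547,.292,.279],102.3)
E
```

```text
at [ 0.5169 -0.3174  0.2787] yaw 99.22 tilt 0.04 shift [ 5.9667e+02  1.2729e+02 -1.0000e-01] turn -3.08 F [-0.58 -0.66 -1.42] T [0.013 0.009 0.035] w 0.263 t 36.75
```

{"method": "move_arm", "body": {"steps": [[6,1,0,0,0],[20,4,0,0,0],[42,9,0,0,0],[72,15,0,0,0],[107,23,0,0,0],[145,31,0,-1,0],[185,39,0,-1,0],[225,48,0,-2,0],[265,56,0,-2,0],[305,65,0,-3.1,0],[345,74,0,-3.1,0],[385,82,0,-3.1,0],[425,91,0,-3.1,0],[465,99,0,-3.1,0],[503,107,0,-3.1,0],[537,115,0,-3.1,0],[564,120,0,-3.1,0],[583,124,0,-3.1,0],[594,127,0,-3.1,0],[597,127,0,-3.1,0]]}}

```text
time: 38.75
tool_pos: [0.5465, 0.293, 0.2786]
tcp_rot: [-1.969, -2.448, 0.001]
wrist_force: [-0.4, -0.5, -0.6]
width: 0.268
```

{"method": "move_arm", "body": {"steps": [[0,0,0,0,0],[0,0,0,0,0],[0,0,0,0,0]]}}

```text
time: 39.05
tool_pos: [0.5471, 0.2909, 0.2792]
tcp_rot: [1.972, 2.445, -0.0]
wrist_force: [0.4, -0.6, -0.9]
width: 0.257
```

```bash
python3 - <<'E'
from h import *
plan([.547,.292,.1275],102.3)
ims=[]
for n in ["side","scene"]:
    c=bot.read_camera(n); np.savez(n+'21.npz',**c)
    u0,v0=(172,199) if n=="side" else (327,200)
    ims.append(cv2.resize(cv2.cvtColor(c["pixels"],cv2.COLOR_RGB2BGR)[v0:v0+120,u0:u0+130],(390,360),interpolation=cv2.INTER_CUBIC))
    P=cloud(c); S=cv2.cvtColor(c["pixels"],cv2.COLOR_RGB2HSV)[...,1]
    for t,PP in (('21',P),('6',cloud(dict(np.load(n+'6.npz'))))):
        k=(abs(PP[...,0]-.547)<.015)&(abs(PP[...,1]-.29)<.018)&(PP[...,2]<.25)&(PP[...,2]>.185)&(S<80); print(n,t,k.sum(),np.median(PP[k],0).round(4))
cv2.imwrite('pics/c21.png',np.hstack(ims))
E
```

```text
at [0.5471 0.2909 0.2792] yaw 102.23 tilt 0.02 shift [1.110e+00 1.100e-01 1.517e+02] turn -0.07 F [ 0.43 -0.59 -0.94] T [-0.016  0.024  0.027] w 0.257 t 39.05
side 21 95 [0.5444 0.2896 0.2174]
side 6 92 [0.5431 0.2901 0.2186]
scene 21 66 [0.551  0.2894 0.2163]
scene 6 67 [0.5498 0.2901 0.2178]
```

View pics/c21.png

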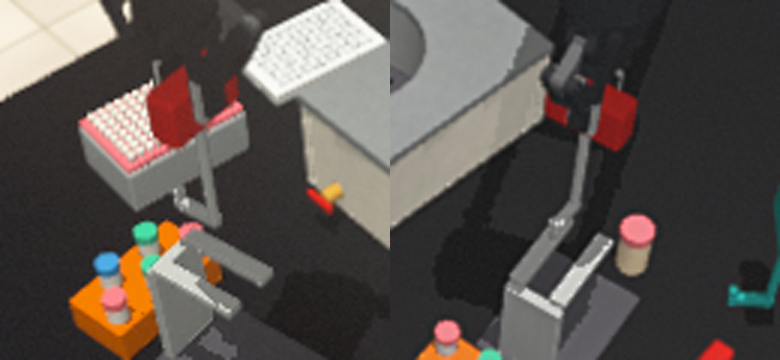

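{"method": "move_arm", "body": {"steps": [[1,0,5,0,0],[1,0,15,0,0],[1,0,30,0,0],[1,0,47,0,0],[1,0,65,0,0],[1,0,83,0,0],[1,0,100,0,0],[1,0,115,0,0],[1,0,127,0,0],[1,0,136,0,0],[1,0,142,0,0],[1,0,146,0,0],[1,0,148,0,0],[1,0,149,0,0],[1,0,149,0,0]]}}

```text
time: 40.65
tool_pos: [0.547, 0.2932, 0.1306]
tcp_rot: [1.97, 2.447, 0.001]
wrist_force: [0.3, 0.4, -1.7]
width: 0.261
```

{"method": "move_arm", "body": {"steps": [[0,0,0.5,0,0],[0,0,1,0,0],[0,0,1.5,0,0],[0,0,2,0,0],[0,0,2.5,0,0],[0,0,2.5,0,0]]}}

```text
time: 41.25
tool_pos: [0.5466, 0.293, 0.1274]
tcp_rot: [-1.97, -2.447, 0.0]
wrist_force: [0.3, 0.2, -1.7]
width: 0.264
```

{"method": "move_arm", "body": {"steps": [[0,0,0.5,0,0],[0,0,1,0,0],[0,0,1,0,0],[0,0,1,0,0]]}}

```text
time: 41.65
tool_pos: [0.5467, 0.2931, 0.1271]
tcp_rot: [1.97, 2.447, 0.0]
wrist_force: [-1.9, -1.0, 2.5]
width: 0.263
```

{"method": "move_arm", "body": {"newtons": 20, "steps": [[0,0,0,0,30],[0,0,0,0,33],[0,0,0,0,40],[0,0,0,0,60],[0,0,0,0,80],[0,0,0,0,100],[0,0,0,0,100],[0,0,0,0,100],[0,0,0,0,100]]}}

```text
time: 42.55
tool_pos: [0.5467, 0.2931, 0.1266]
tcp_rot: [1.97, 2.447, 0.0]
wrist_force: [-0.2, 0.9, -0.5]
width: 0.998
```

{"method": "move_arm", "body": {"steps": [[0,0,-5,0,100],[0,0,-20,0,100],[0,0,-50,0,100],[0,0,-90,0,100],[0,0,-130,0,100],[0,0,-160,0,100],[0,0,-175,0,100],[0,0,-180,0,100],[0,0,-180,0,100],[0,0,-180,0,100]]}}

```text
time: 43.55
tool_pos: [0.5458, 0.2927, 0.3044]
tcp_rot: [-1.969, -2.446, 0.005]
wrist_force: [-0.5, -0.2, -0.2]
width: 1.001
```

```bash
python3 m2.py 22 .049; python3 - <<'E'
from h import *
ims=[]
for n in ["side","scene"]:
    c=dict(np.load(n+'22.npz')); c0=dict(np.load(n+'0.npz'))
    u0,v0=(172,235) if n=="side" else (327,230)
    ims.append(cv2.resize(cv2.cvtColor(c["pixels"],cv2.COLOR_RGB2BGR)[v0:v0+120,u0:u0+130],(390,360),interpolation=cv2.INTER_CUBIC))
    for cc in (c0,c):
        P=cloud(cc); h=cv2.cvtColor(cc["pixels"],cv2.COLOR_RGB2HSV); k=(h[...,1]>150)&(abs(P[...,0]-.547)<.04)&(abs(P[...,1]-.29)<.05)&(P[...,2]>.14)
        q=P[k&(P[...,2]>.15)]; print(n,k.sum(),np.median(q,0).round(4),cv2.minAreaRect((q[:,:2]*1000).astype(np.float32)))
cv2.imwrite('pics/c22.png',np.hstack(ims))
c=bot.read_camera("scene"); save(c,'s22.png')
E
```

```text
at [0.5458 0.2927 0.3044] yaw 102.31 tilt 0.2 shift [-591.28 -111.79   26.91] turn 3.11 F [-0.52 -0.25 -0.21] T [ 0.049 -0.006 -0.061] w 1.001 t 43.55
side disc z 0.0488 slopes [-0.0007  0.0056] circle (array([ 0.5763, -0.2927]), np.float64(0.0832), np.float64(0.00041), 57)
scene disc z 0.0511 slopes [ 0.0065 -0.003 ] circle (array([ 0.5788, -0.295 ]), np.float64(0.084), np.float64(0.00044), 62)
side 354 [0.5442 0.291  0.155 ] ((546.3244018554688, 290.5101318359375), (25.933807373046875, 64.2646255493164), 10.009637832641602)
side 347 [0.5425 0.2921 0.1549] ((544.7115478515625, 291.3271789550781), (23.677343368530273, 62.6092643737793), 14.028510093688965)
scene 311 [0.5513 0.2899 0.1548] ((549.065185546875, 289.8695373535156), (26.040876388549805, 63.222434997558594), 11.472701072692871)
scene 308 [0.5506 0.2914 0.1551] ((548.9420166015625, 291.13531494140625), (26.256223678588867, 63.75574493408203), 11.512608528137207)
```

View pics/c22.png

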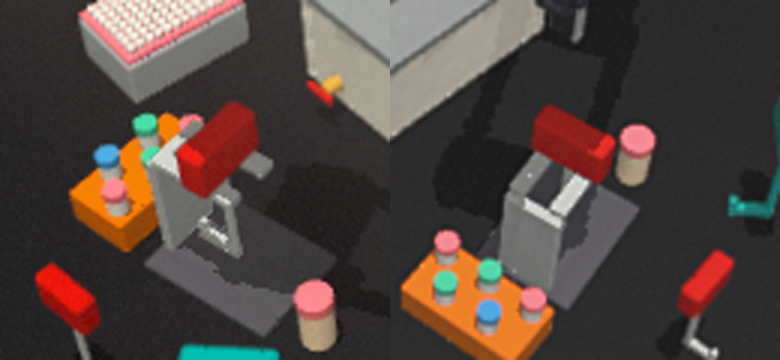

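View pics/s22.png

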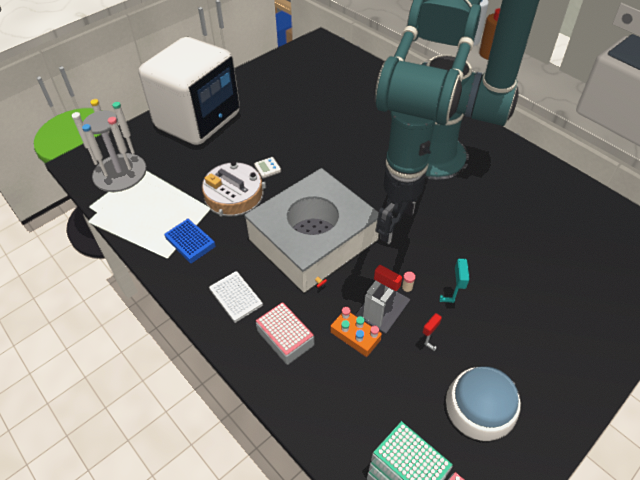

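The lid sits flat in the ring, the lifter hangs on its tines at (387,277) as it did at the start, and the bystanders haven't moved. I'll hand the job in.

```bash
python3 -c "
from workcell import bot
print(bot.finish_job())"
```

```text
the job is handed in; nothing more can be done
None
```

I lifted the lid off the bath, carried it level to the cork rest and seated it there, then hung the lifter back on its stand. I handed the job in after about 44 s; it reports no verdict.

- **Taking the lid:** I hooked the strap from the lid's -x side. First I touched the toe lightly on the disc to set its height, with about 6 N on the wrist.
- **Finding the balance:** I made three short test lifts at different points along the strap. The lid hung level about 15 mm from the strap's middle, towards the vent slide. 2.5 mm further out it tilted 0.02 rad, and 1.5 mm back towards the middle about 0.008 rad, so I lifted from the level point.
- **Lid on the rest:** its centre is within about 1.5 mm of the ring's centre in both cameras. The disc top reads 49–51 mm high against 49 mm expected. The apparent tilt is about 0.007 rad or less, which is the noise of the depth readings.
- **Lifter on the stand:** the grip's height is unchanged and it sits within about 2 mm of where it started. The gripper is open and well above it, touching nothing.
- **Bystanders:** none looks moved in the last picture; I checked this by eye only.
- **Disagreements:** the two fixed cameras differ by 2–3 mm in absolute position, within what their calibration allows. I placed the lid by comparing lid and ring in the same camera. No check failed.

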